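# Load the model-maker's glue-up fence and set out the wall panels

### The arm

A 6-joint arm with a two-finger parallel gripper is mounted at the origin on the work surface. World frame = base frame: x ahead of the robot, y to its left, z up, the work surface at z = 0. Lengths are in m, angles in rad, forces in N, time in s.
With the tool pointing down it reaches from about 0.35 to 0.925 m from the base axis. Payload 6.4 kg.
Tool frame: the origin (TCP) lies on the centre line of the jaws, within the pads' length; the fingertips stand 25 mm ahead of it and the grasp point (between the pads) lies 6 mm ahead of it; z points along the fingers, y is the direction in which the jaws open and shut (so a half turn about z gives the same grasp; the last joint's range is limited). The gripper opens to 85 mm and grips with 20 to 120 N. Pads are 22 mm wide; open, the fingers measure 114 mm over their backs; the gripper's body (76 mm by 85 mm) begins 54 mm behind the grasp point. The pads swing forward as they close: fully open they stand 13 mm farther back than shut.
Start: joints at [-0.174, 0.245, 1.558, -0, 1.339, -0.174], TCP at [0.65, 0, 0.22] pointing down, gripper open.
Joint ranges: [-3.13, 3.13], [-1.02, 2.26], [0.13, 2.54], [-0.95, 4.09], [0.21, 2.88], [-2.74, 2.74]. Speed limits (rad/s): [2.57, 2.57, 3.14, 3.14, 3.14, 3.14].

### API

Orientations are given as a unit quaternion [w, x, y, z].
In Python, from rig import bot gives the robot as it stands.
- The arm moves only by the tool carry_out, never from a script. Its argument "moves" is a list that holds one entry, the list of rows, each a list of 6 numbers: the shift along the tool's x, y, z in m, then the turn, a rotation vector about the tool's x, y, z in degrees. In form: [[[x, y, z, wx, wy, wz], ...]]. A call has 1 to 5 rows; each row shifts and turns the commanded pose from where the row before left it, along the tool's axes as they then stand; what a row does not reach is not made up. A row lasts 1/12 s, in which the tool goes at most 41.7 mm and 7.16 degrees, less where a joint would pass 70% of its speed; a pose out of reach is approached as far as the arm can. A call is refused whole if a number of a shift passes 0.0417 or a number of a turn 7.16, either way. A call with a gripper value outside its range is refused whole. "grip" is the opening, from 0 (shut) to 1 (fully open), set as the call begins (left out, the last holds). The fingers move at their own pace and stop on an object; "newtons" is the grip in N (left out, the last holds). Time passes only in rows, so rows that do not move let the fingers close. It gives the time, the measured TCP pose, the force and the opening at its end, in the units of the state.
- bot.sense(): the state, without advancing time (a new reading comes with each control period).
- bot.get_image(name): name is "scene" or "side" or "wrist"; returns a dict with "frame" (384x512x3 uint8, red, green, blue), "intrinsics" (3x3 intrinsics, pixels), "R" (3x3) and "t" (3): a world point X has camera coordinates R X + t; the wrist camera has in their place "hand_eye" (4x4, takes a point from camera to tool coordinates, whose origin is the TCP and whose axes are the flange's). Camera axes: x right, y down, z forward; pixel columns grow to the right and rows downward; lengths in m; the calibration is good to about 2 mm. A picture is of the moment at which its call begins: read the wrist's pose just before it. There is no depth.
- bot.sign_off(): hands the job in, once; it reports no verdict.
The state is a dict: "time_s": time; "joints": joint angles; "qd": joint speeds; "tau": joint torques, N m; "eef_pos": TCP position; "tool_rot": TCP orientation; "wrist_force": force on the tool from outside, world axes, zero at the start; "wrist_torque": the same for the moment, N m; "width": finger opening in m.
Only numpy, scipy, OpenCV 4.12 (cv2) and the standard library are available. Lean on these libraries where they do the work, as an engineer would, in place of code of your own. Each camera call takes 0.05 s, during which the arm holds its last target.

### The job

Slide the plywood base strip along the bench, without lifting it, until it lies flush along the fence; then press the key into the slot of the swing clamp, turning it until it drops fully in, turn the clamp with it all the way to its stop so that its finger lies over the strip, and put the key back upright in its wooden stand. Also stand every wall panel from the sloping easel upright on a thin edge on the white board. At the end the strip must still lie flush along the fence, the clamp near its middle; leave the tub and the glue bottle where they are.

Things in the scene. Friction and masses are not known exactly. Their poses are not given: they have to be found in the camera images.
- fence: Aluminium fence fixed to the bench: a bar 280 long (y), 16 thick (x), 14 high. Origin: middle of its working face (towards the robot), at bench level; x points into the bar, away from the robot, y along it, z up. The strip goes against this face, on the -x side. Behind the bar, at x = 36, y = 0, a dark steel block 16 high carries the swing clamp.
- clamp (a joint): Angle of the swing clamp (rad) about a vertical axis at x = 36 mm, y = 0 of the fence. 0 (parked): its finger points along the fence's +y; grows anticlockwise from above; stop at 1.571 (locked), finger along the fence's -x, across the strip. Starts at 0 to 0.4. Takes about 0.12 N m and stays where left. Finger 16 wide, 10 thick, ends 59 from the axis and passes 2.5 above the strip.
- clamp_slot (a point): Centre of the mouth of the key slot, on the clamp's axis in the top of its square steel hub (44 x 44, top 34.5 above the bench). The slot is 21 x 9, chamfered 1.5, 18 deep, its long side along the clamp's finger. Axes turn with the clamp: y along the finger (and the slot's long side), z up.
- strip: Loose plywood base strip 220 long (its y), 30 wide (x), 15 thick, with a row of dark slits on top, about 90 g, lying skew on the bench, its centre 52 to 70 in front of the fence. Origin: centre of its underside. Flush home, its centre is 15 in front of the fence's face.
- key: Loose steel clamp key, 60 g, upright in its stand. From below: flat blade 18 (x) x 6 (y) x 14 high, round collar of diameter 26, 6 high, black grip 36 (x) x 12 (y) x 34 high; 54 in all. Origin: centre of the blade's lower end; z up. Fully in, the collar rests on the clamp's hub or on the stand. Works either way round.
- stand: Fixed wooden block 54 x 54 x 24 with a slot 25 (x) x 13 (y), 18 deep, for the key. Origin: centre of its underside.
- stand_hole0 (a point): Centre of the mouth of the slot in the key's stand, 24 above the bench; x along the slot's long side. The parked key's origin is 14 below it.
- easel: Fixed plywood easel 256 wide (y); its backrest slopes 40 degrees from the vertical (top away from the robot, +x), with a ledge at the near foot. Origin: centre of its underside. Panels stand on it side by side, about 48 apart. The backrest reaches 46 up the panel's 75: the top 29 of each panel is free on both faces.
- board: Fixed white setting-out board 140 (x) x 160 (y) x 12, clear at the start. Origin: centre of its underside.
- panel0: Loose plywood wall panel 12 thick (x) x 40 wide (y) x 75 high (z), 35 g, two windows engraved on each face; may be absent. Origin: its centre. Starts leaning on the easel, its z axis 40 degrees from the vertical, its top away from the robot; -x is the upper face.
- panel1: Loose plywood wall panel 12 thick (x) x 40 wide (y) x 75 high (z), 35 g, two windows engraved on each face; may be absent. Origin: its centre. Starts leaning on the easel, its z axis 40 degrees from the vertical, its top away from the robot; -x is the upper face.
- panel2: Loose plywood wall panel 12 thick (x) x 40 wide (y) x 75 high (z), 35 g, two windows engraved on each face; may be absent. Origin: its centre. Starts leaning on the easel, its z axis 40 degrees from the vertical, its top away from the robot; -x is the upper face.
- panel3: Loose plywood wall panel 12 thick (x) x 40 wide (y) x 75 high (z), 35 g, two windows engraved on each face; may be absent. Origin: its centre. Starts leaning on the easel, its z axis 40 degrees from the vertical, its top away from the robot; -x is the upper face.
- panel4: Loose plywood wall panel 12 thick (x) x 40 wide (y) x 75 high (z), 35 g, two windows engraved on each face; may be absent. Origin: its centre. Starts leaning on the easel, its z axis 40 degrees from the vertical, its top away from the robot; -x is the upper face.
- tub: Loose clear plastic tub, 90 across, 55 high; bystander. Origin: centre of its underside.
- glue: Loose white glue bottle, 38 across, 100 high; bystander. Origin: centre of its underside.
Things that resemble listed ones, but are neither listed nor needed, are in the scene too. Of the things that look like the key, the smaller one is meant.

How it is judged:
On the way, in this order (a step that is already met when the one before it is completed fails the run):
1. the strip lies flush along the fence (x of strip in the frame of fence above -0.0185 m and angle between the y axis of strip and the y axis of fence, either way round below 0.025 rad and y of strip in the frame of fence between -0.08 and 0.08 m and height (world z) of strip below 0.004 m), for 0.2 s.
2. the key is fully in the clamp's slot, the clamp not yet turned (horizontal distance between key and clamp_slot below 0.004 m and z of key in the frame of clamp_slot below -0.0105 m and angle between key's own z axis and vertical below 0.12 rad and value of joint clamp below 0.8 rad), for 0.1 s.
3. the clamp is turned to its stop by the key, still in the slot (horizontal distance between key and clamp_slot below 0.004 m and z of key in the frame of clamp_slot below -0.0105 m and angle between key's own z axis and vertical below 0.12 rad and value of joint clamp above 1.4 rad), for 0.1 s.
At the end, for the whole second after the job is handed in: Strip on the bench within 3.5 mm and 0.025 rad of flush with the fence, middles within 80 mm; clamp at 1.4 rad or more; key upright in its stand (within 7 mm, 10 mm deep or more); every panel present stands on a thin edge within 0.09 rad of upright, its centre over the board; all at rest (all of step 1 and value of joint clamp above 1.4 rad and horizontal distance between key and stand_hole0 below 0.007 m and z of key in the frame of stand_hole0 below -0.01 m and angle between key's own z axis and vertical below 0.15 rad and angle between panel0's own x axis and vertical between 1.48 and 1.66 rad and z of panel0 in the frame of board between 0.028 and 0.053 m and linear speed of each of panel0, panel1, panel2, panel3, panel4, strip, key below 0.02 m/s and x of panel0 in the frame of board between -0.07 and 0.07 m and y of panel0 in the frame of board between -0.08 and 0.08 m and angle between panel1's own x axis and vertical between 1.48 and 1.66 rad and z of panel1 in the frame of board between 0.028 and 0.053 m and x of panel1 in the frame of board between -0.07 and 0.07 m and y of panel1 in the frame of board between -0.08 and 0.08 m and angle between panel2's own x axis and vertical between 1.48 and 1.66 rad and z of panel2 in the frame of board between 0.028 and 0.053 m and x of panel2 in the frame of board between -0.07 and 0.07 m and y of panel2 in the frame of board between -0.08 and 0.08 m and angle between panel3's own x axis and vertical between 1.48 and 1.66 rad and z of panel3 in the frame of board between 0.028 and 0.053 m and x of panel3 in the frame of board between -0.07 and 0.07 m and y of panel3 in the frame of board between -0.08 and 0.08 m and angle between panel4's own x axis and vertical between 1.48 and 1.66 rad and z of panel4 in the frame of board between 0.028 and 0.053 m and x of panel4 in the frame of board between -0.07 and 0.07 m and y of panel4 in the frame of board between -0.08 and 0.08 m); the robot touches nothing.
It fails at once if a bystander (tub or glue bottle) is moved more than 30 mm (distance of any of tub, glue from where it was at the start of the episode above 0.03 m).
It fails at once if the strip is lifted off the bench (over 30 mm) (height (world z) of strip above 0.03 m).
Of panel0, panel1, panel2, panel3, panel4 only 3 to 5 are there at a start; the rules pass over those that are not, and their reading is None.
At some moment in a run one of strip may be knocked a few centimetres aside while the robot is not near it.
It also fails if it takes over 210 s, if anything falls off the work surface, if the arm or the gripper's body presses on something with over 40 N, if the wrist force passes 120 N, or if a joint passes its speed limit or range.

## Working session

There is one attempt and no reset: what is moved stays moved. The work goes in short steps, Python scripts to look and compute and a tool call to move; the robot and the scene stay as the last step left them, time stands still between calls to the robot, and variables do not carry over. Pictures are saved under pics/ and viewed, and the job is handed in when it is done.

Besides the shell and the picture viewer there is one more tool, called after ">>>" as name(argument=value, ...) on one line, values as JSON. carry_out: Moves the arm, as the interface text tells. Its arguments: {"type":"object","properties":{"moves":{"type":"array","items":{"type":"array","items":{"type":"array","items":{"type":"number"}}}},"grip":{"type":"number"},"newtons":{"type":"number"}},"required":["moves"]}

```bash
ls; mkdir -p pics; python3 - <<'E'
from rig import bot
import cv2
s=bot.sense()
print(s)
for n in ["scene","side","wrist"]:
    d=bot.get_image(n)
    cv2.imwrite(f"pics/{n}0.png",cv2.resize(d["frame"][:,:,::-1],(800,600),interpolation=cv2.INTER_CUBIC))
    print(n,{k:(v.tolist() if hasattr(v,'tolist') else v) for k,v in d.items() if k!="frame"})
E
```

```text
pics
{'time_s': 0.0, 'joints': array([-1.74111523e-01,  2.45852871e-01,  1.55902738e+00,  4.81108230e-05,
        1.33869214e+00, -1.74088867e-01]), 'qd': array([-0.00078525, -0.00039602,  0.00045569,  0.00025594,  0.00102976,
       -0.00068658]), 'tau': array([ 6.17919522e-04, -4.29512215e+01, -3.26122355e+01, -1.30276699e-04,
        5.42047856e-03, -1.36905024e-05]), 'eef_pos': array([6.49416590e-01, 1.13674198e-04, 2.18548341e-01]), 'tool_rot': array([-8.24041395e-04,  7.07118374e-01,  7.07094495e-01, -5.48950849e-04]), 'wrist_force': array([ 0.17491435,  0.53356924, -0.12250025]), 'wrist_torque': array([-0.01209182, -0.01401654, -0.00438905]), 'width': 0.08524188583796126}
scene {'intrinsics': [[356.49523719123414, 0.0, 256.38594199645223], [0.0, 356.49523719123414, 185.33101638267257], [0.0, 0.0, 1.0]], 'R': [[0.7228333129042288, 0.6910220037019494, -0.0007695164980087278], [0.5686586094701866, -0.5954688517229196, -0.5674894117983361], [-0.39260589352597797, 0.4097626593865412, -0.8233803345606074]], 't': [-0.46922118336331387, -0.24698112832289407, 1.0255672618415526]}
side {'intrinsics': [[434.2519086079089, 0.0, 261.11582996508827], [0.0, 434.2519086079089, 193.1186502585887], [0.0, 0.0, 1.0]], 'R': [[0.998826368714895, -0.047342322774004776, 0.010226907361407609], [-0.022064418044443108, -0.6327270364293096, -0.7740605007541356], [0.04311666285993058, 0.7729263883745628, -0.6330290289853049]], 't': [-0.5987006416811704, 0.1097939499134621, 0.9210632069129508]}
wrist {'intrinsics': [[306.73171046812035, 0.0, 255.62649761561457], [0.0, 306.73171046812035, 191.4352287160832], [0.0, 0.0, 1.0]], 'hand_eye': [[-4.874947807578294e-05, -0.9457904301996882, -0.3247775542832004, 0.08423606963821766], [0.9999999723281315, 2.8639497340524417e-05, -0.00023350271050769837, -0.0012284412075350692], [0.00023014609492601166, -0.32477755667913377, 0.9457904026317389, -0.15448316764597458], [0.0, 0.0, 0.0, 1.0]]}
```

```bash
cat > h.py <<'E'
import numpy as np, cv2
from rig import bot
from scipy.spatial.transform import Rotation as Ro
def q2R(q): return Ro.from_quat([q[1],q[2],q[3],q[0]]).as_matrix()
class V:
    def __init__(s,n):
        st=bot.sense(); s.n=n
        d=bot.get_image(n); s.f=d["frame"]; s.K=d["intrinsics"]
        if n=="wrist":
            T=np.eye(4);T[:3,:3]=q2R(st["tool_rot"]);T[:3,3]=st["eef_pos"]
            C=T@d["hand_eye"]; s.R=C[:3,:3].T; s.c=C[:3,3]
        else:
            s.R=d["R"]; s.c=-s.R.T@d["t"]
        s.bgr=s.f[:,:,::-1].copy()
    def ray(s,uv):
        uv=np.atleast_2d(np.asarray(uv,float)); p=np.c_[uv,np.ones(len(uv))]@np.linalg.inv(s.K).T
        return p@s.R
    def pl(s,uv,z):
        r=s.ray(uv); return s.c+r*((z-s.c[2])/r[:,2:3])
    def proj(s,X):
        p=(np.atleast_2d(X)-s.c)@s.R.T; q=p@s.K.T; return q[:,:2]/q[:,2:]
    def save(s,name,box=None,k=None):
        im=s.bgr
        if box: im=im[box[1]:box[3],box[0]:box[2]]
        k=k or min(800/im.shape[1],600/im.shape[0])
        im=cv2.resize(im,None,fx=k,fy=k,interpolation=cv2.INTER_CUBIC)
        cv2.imwrite(f"pics/{name}.png",im); print(name,"scale",round(k,3))
def tri(a,ua,b,ub):
    ra=a.ray(ua)[0];rb=b.ray(ub)[0];ra/=np.linalg.norm(ra);rb/=np.linalg.norm(rb)
    A=np.c_[ra,-rb];x=np.linalg.lstsq(A,b.c-a.c,rcond=None)[0]
    p,q=a.c+ra*x[0],b.c+rb*x[1];return (p+q)/2,np.linalg.norm(p-q)
E
python3 - <<'E'
from h import *
s=V("side");w=V("wrist");sc=V("scene")
k=1/1.5625
P=lambda v,l,z:print(v.n,z,(v.pl(np.array(l)*k,z)*1000).round(0).tolist())
P(s,[[407,408],[452,598]],.014)
P(s,[[342,428],[364,426],[375,592],[402,586]],.015)
P(w,[[330,337]],.014); P(sc,[[330,385],[183,572]],.014)
P(s,[[455,480]],.0345);P(w,[[391,490]],.0345);P(sc,[[277,478]],.0345)
P(w,[[383,180]],.024)
P(w,[[236,16],[444,22]],.012);P(s,[[369,297],[452,297],[367,240],[451,239]],.012)
print(w.proj([[.65,0,0]]))
P(s,[[316,300],[348,300],[300,190]],.02)
E
```

```text
side 0.014 [[594.0, -81.0, 14.0], [628.0, -335.0, 14.0]]
side 0.015 [[511.0, -112.0, 15.0], [539.0, -110.0, 15.0], [551.0, -326.0, 15.0], [578.0, -321.0, 15.0]]
wrist 0.014 [[591.0, -72.0, 14.0]]
scene 0.014 [[592.0, -78.0, 14.0], [642.0, -344.0, 14.0]]
side 0.0345 [[642.0, -209.0, 34.0]]
wrist 0.0345 [[641.0, -207.0, 34.0]]
scene 0.0345 [[644.0, -207.0, 34.0]]
wrist 0.024 [[636.0, 54.0, 24.0]]
wrist 0.012 [[540.0, 159.0, 12.0], [678.0, 155.0, 12.0]]
side 0.012 [[546.0, 151.0, 12.0], [675.0, 147.0, 12.0], [543.0, 309.0, 12.0], [689.0, 307.0, 12.0]]
[[257.2143618 157.9883389]]
side 0.02 [[465.0, 137.0, 20.0], [514.0, 135.0, 20.0], [416.0, 470.0, 20.0]]
```

>>> carry_out(moves=[[[-0.026, -0.01, -0.016, 0, 0, 0], [-0.026, -0.01, -0.016, 0, 0, 0], [-0.026, -0.01, -0.016, 0, 0, 0], [-0.026, -0.01, -0.016, 0, 0, 0], [-0.026, -0.01, -0.016, 0, 0, 0]]])

```text
time_s: 0.72
eef_pos: [0.5993, -0.131, 0.3004]
tool_rot: [0.0, 0.707, 0.707, -0.0]
wrist_force: [0.1, 0.0, 0.4]
width: 0.0851
```

```bash
python3 - <<'E'
from h import *
w=V("wrist"); w.save("w1"); V("scene").save("sc1"); V("side").save("sd1")
print(bot.sense()["eef_pos"],bot.sense()["tool_rot"])
E
```

```text
w1 scale 1.562
sc1 scale 1.562
sd1 scale 1.562
[ 0.6002432  -0.13168588  0.30154117] [0.00150743 0.70813283 0.70607728 0.00070824]
```

The wrist view shows the strip from (316,203) to (366,411), the fence from (393,168) to (434,433), and the hub slot at (445,314). Of the two black-gripped keys, the one in the wooden stand at (450,5) looks smaller and the one standing on the mat at (318,30) looks larger. I'll check this in a crop later.

```bash
python3 - <<'E'
from h import *
w=V("wrist"); hsv=cv2.cvtColor(w.bgr,cv2.COLOR_BGR2HSV)
def rect(mask,z,box,name):
    m=np.zeros_like(mask);x0,y0,x1,y1=box;m[y0:y1,x0:x1]=mask[y0:y1,x0:x1]
    m=cv2.morphologyEx(m,cv2.MORPH_CLOSE,np.ones((5,5)))
    c=max(cv2.findContours(m,cv2.RETR_EXTERNAL,cv2.CHAIN_APPROX_NONE)[0],key=cv2.contourArea)[:,0]
    p=w.pl(c+0.0,z)[:,:2]*1000
    r=cv2.minAreaRect(p.astype(np.float32)); b=cv2.boxPoints(r)
    e=[b[1]-b[0],b[2]-b[1]]; L=max(e,key=np.linalg.norm); L=L if L[1]>0 else -L
    print(name,np.round(r[0],1),np.round(sorted(np.linalg.norm(x) for x in e),1),"ang of y axis deg",np.degrees(np.arctan2(-L[0],L[1])).round(2), b.round(0).tolist())
print(hsv[150,215],hsv[140,258],hsv[200,280],hsv[100,150])
strip=cv2.inRange(hsv,(12,40,120),(30,200,255))
rect(strip,.015,(180,115,252,275),"strip")
white=cv2.inRange(hsv,(0,0,195),(180,40,255))
rect(white,.014,(240,98,290,285),"fence")
g=hsv[150:225,255:310]; 
w.save("hub1",(250,150,310,225),8)
w.save("keys1",(180,0,330,50))
E
```

```text
[ 21 116 182] [ 60   8 237] [60  9 81] [ 73 115 133]
strip [ 545.1 -212.2] [ 37.3 220.9] ang of y axis deg 11.33 [[505.0, -108.0], [549.0, -324.0], [585.0, -317.0], [542.0, -100.0]]
fence [ 628.6 -209. ] [ 48.4 278.9] ang of y axis deg 9.38 [[582.0, -75.0], [628.0, -351.0], [675.0, -343.0], [630.0, -67.0]]
hub1 scale 8
keys1 scale 5.333
```

```bash
python3 - <<'E'
from h import *
w=V("wrist"); hsv=cv2.cvtColor(w.bgr,cv2.COLOR_BGR2HSV)
strip=cv2.inRange(hsv,(12,40,120),(30,200,255)); white=cv2.inRange(hsv,(0,0,205),(180,40,255))
def edges(mask,z,box,name,rows):
    x0,y0,x1,y1=box; L=[];Rr=[]
    for r in range(*rows):
        xs=np.where(mask[r,x0:x1])[0]
        if len(xs)<4: continue
        L.append((xs[0]+x0-.5,r)); Rr.append((xs[-1]+x0+.5,r))
    for nm,E in (("L",L),("R",Rr)):
        p=w.pl(E,z)*1000; k=np.polyfit(p[:,1],p[:,0],1)
        for _ in range(3):
            e=p[:,0]-np.polyval(k,p[:,1]);g=abs(e)<2;k=np.polyfit(p[g,1],p[g,0],1)
        print(name,nm,"angle",-np.degrees(np.arctan(k[0])).round(2),"x at y=-212",np.polyval(k,-212).round(1),"n",g.sum(),len(p),"y range",p[:,1].min().round(),p[:,1].max().round())
edges(strip,.015,(180,115,255,275),"strip",(135,258))
edges(white,.014,(243,98,272,285),"fence top",(115,160))
edges(white,.014,(243,98,290,285),"fence bot",(220,272))
edges(white,.014,(243,98,272,285),"fence all",(112,272))
# slot dark
g=cv2.cvtColor(w.bgr,cv2.COLOR_BGR2GRAY); 
m=(g[190:215,275:292]<150).astype(np.uint8); ys,xs=np.where(m); print(xs.min()+275,xs.max()+275,ys.min()+190,ys.max()+190)
print(w.pl([[275+9.5/1,200]],.0345)*1000, w.pl([[(250+266/8),(150+413/8)]],.0345)*1000)
E
```

```text
strip L angle 11.4 x at y=-212 526.1 n 123 123 y range -310.0 -112.0
strip R angle 11.31 x at y=-212 556.9 n 122 123 y range -310.0 -112.0
fence top L angle 9.43 x at y=-212 604.8 n 45 45 y range -147.0 -84.0
fence top R angle 9.41 x at y=-212 620.0 n 45 45 y range -147.0 -84.0
fence bot L angle 9.35 x at y=-212 604.7 n 51 51 y range -338.0 -245.0
fence bot R angle 9.85 x at y=-212 618.9 n 49 51 y range -338.0 -245.0
fence all L angle 9.34 x at y=-212 604.6 n 134 134 y range -296.0 -80.0
fence all R angle 7.98 x at y=-212 617.7 n 113 134 y range -296.0 -80.0
279 288 195 211
[[ 641.03310753 -203.59255493   34.5       ]] [[ 639.27680332 -206.13009986   34.5       ]]
```

The fence yaw is 9.4° and its origin is about (604.7, -212). The strip centre is about (541.5, -212) at 11.3°. I'll turn the tool so its x lies along the fence's x and push the strip with both open fingers.

>>> carry_out(moves=[[[0, 0, 0.015, 0, 0, 6.72], [0, 0, 0.015, 0, 0, 6.72], [0, 0, 0.015, 0, 0, 6.72], [0, 0, 0.015, 0, 0, 6.72], [0, 0, 0.015, 0, 0, 6.72]]])

```text
time_s: 1.38
eef_pos: [0.5997, -0.1282, 0.2224]
tool_rot: [-0.001, 0.882, 0.471, -0.001]
wrist_force: [0.3, 0.2, -0.4]
width: 0.0854
```

>>> carry_out(moves=[[[0, 0, 0.015, 0, 0, 6.72], [0, 0, 0.015, 0, 0, 6.72], [0, 0, 0.015, 0, 0, 6.72], [0, 0, 0.015, 0, 0, 6.72], [0, 0, 0.015, 0, 0, 6.72]]])

```text
time_s: 1.8
eef_pos: [0.5995, -0.1281, 0.1474]
tool_rot: [-0.001, 0.981, 0.196, -0.001]
wrist_force: [-0.4, 0.2, -1.2]
width: 0.0855
```

>>> carry_out(moves=[[[0, 0, 0.015, 0, 0, 6.7], [0, 0, 0.015, 0, 0, 6.7], [0, 0, 0, 0, 0, 0]]])

```text
time_s: 2.05
eef_pos: [0.5973, -0.1273, 0.1146]
tool_rot: [-0.002, 0.997, 0.082, -0.004]
wrist_force: [-0.4, 0.8, -0.7]
width: 0.0855
```

```bash
cat >> h.py <<'E'
def to(target,R=None):
    s=bot.sense();T=q2R(s["tool_rot"])
    d=T.T@(np.array(target)-s["eef_pos"])
    print("tcp mm",(s["eef_pos"]*1000).round(1),"F",s["wrist_force"].round(1),"w",round(s["width"]*1000,1),"yaw of tool x",np.degrees(np.arctan2(T[1,0],T[0,0])).round(2),"tilt z",T[:,2].round(3))
    print("tool shift mm",(d*1000).round(1))
    if R is not None: print("rotvec deg",np.degrees(Ro.from_matrix(T.T@R).as_rotvec()).round(2))
FA=np.radians(9.4);FX=np.array([np.cos(FA),np.sin(FA),0]);FY=np.array([-np.sin(FA),np.cos(FA),0]);FO=np.array([.6047,-.2122,0])
def F(x,y,z=0): return FO+x*FX+y*FY+np.array([0,0,z])
E
python3 -c "
from h import *
to(F(-.103,.005,.06))"
```

```text
tcp mm [ 597.3 -127.3  114.6] F [-0.4  0.8 -0.7] w 85.5 yaw of tool x 9.4 tilt z [-0.008  0.004 -1.   ]
tool shift mm [-109.1   80.2   55. ]
```

>>> carry_out(moves=[[[-0.036, 0.027, 0, 0, 0, 0], [-0.036, 0.027, 0, 0, 0, 0], [-0.037, 0.026, 0, 0, 0, 0], [0, 0, 0.03, 0, 0, 0], [0, 0, 0.025, 0, 0, 0]]])

```text
time_s: 2.47
eef_pos: [0.5129, -0.221, 0.0657]
tool_rot: [0.001, 0.997, 0.082, 0.001]
wrist_force: [-0.2, 0.9, -0.2]
width: 0.0858
```

```bash
python3 -c "
from h import *
to(F(-.103,.005,.022)); V('side').save('sd2'); V('wrist').save('w2')"
```

```text
tcp mm [ 512.9 -221.    65.7] F [-0.2  0.9 -0.2] w 85.8 yaw of tool x 9.46 tilt z [ 0.003 -0.002 -1.   ]
tool shift mm [-11.1   1.2  43.7]
sd2 scale 1.562
w2 scale 1.562
```

The wrist view shows both fingers at the near side of the strip, whose left end is at (150,265) and right end at (665,250). The fence lies beyond it, parallel to the finger line. Next I lower the fingers.

>>> carry_out(moves=[[[-0.002, 0, 0.018, 0, 0, 0], [0, 0, 0.014, 0, 0, 0], [0, 0, 0, 0, 0, 0], [0, 0, 0, 0, 0, 0]]])

```text
time_s: 2.9
eef_pos: [0.5113, -0.2191, 0.0334]
tool_rot: [-0.0, 0.997, 0.083, -0.0]
wrist_force: [0.4, -0.3, 0.8]
width: 0.0857
```

```bash
python3 -c "
from h import *
to(F(-.103,.005,.022)); V('wrist').save('w3'); V('scene').save('sc3',(60,150,300,384))"
```

```text
tcp mm [ 511.3 -219.1   33.4] F [ 0.4 -0.3  0.8] w 85.7 yaw of tool x 9.55 tilt z [-0.  0. -1.]
tool shift mm [-9.7  3.4 11.4]
w3 scale 1.562
sc3 scale 2.564
```

>>> carry_out(moves=[[[0, 0, 0.007, 0, 0, 0], [0, 0, 0.006, 0, 0, 0], [0, 0, 0, 0, 0, 0]]])

```text
time_s: 3.25
eef_pos: [0.5101, -0.2192, 0.0187]
tool_rot: [-0.001, 0.997, 0.082, -0.001]
wrist_force: [0.1, 0.4, -0.6]
width: 0.0854
```

>>> carry_out(moves=[[[0.008, 0, 0, 0, 0, 0], [0.008, 0, 0, 0, 0, 0], [0.006, 0, 0, 0, 0, 0], [0.006, 0, 0, 0, 0, 0], [0.006, 0, 0, 0, 0, 0]]])

```text
time_s: 3.67
eef_pos: [0.5453, -0.2141, 0.0199]
tool_rot: [0.0, 0.997, 0.082, 0.0]
wrist_force: [-1.2, -0.1, -0.1]
width: 0.0854
```

```bash
python3 -c "
from h import *
to(F(-.041,.005,.02)); V('wrist').save('w4'); V('scene').save('sc4',(60,150,300,384))"
```

```text
tcp mm [ 545.3 -214.1   19.9] F [-1.2 -0.1 -0.1] w 85.4 yaw of tool x 9.42 tilt z [ 0. -0. -1.]
tool shift mm [17.9  2.8 -0.1]
w4 scale 1.562
sc4 scale 2.564
```

```bash
cat >> h.py <<'E'
def stripedge(w,cols,box):
    """far top edge / near top edge of strip in fence coordinates (mm), wrist camera with image up = fence +x"""
    hsv=cv2.cvtColor(w.bgr,cv2.COLOR_BGR2HSV); m=cv2.inRange(hsv,(10,60,40),(30,255,255))
    N=[];
    for c in cols:
        r=np.where(m[box[0]:box[1],c])[0]
        if len(r)>5: N.append((c,r[-1]+box[0]+.5))
    p=(w.pl(N,.015)-FO)*1000; a=np.c_[p@FX,p@FY]; k=np.polyfit(a[:,1],a[:,0],1)
    print("near top edge: x_f at y=0",k[1].round(1),"slope deg",np.degrees(np.arctan(k[0])).round(2), "rms",np.std(a[:,0]-np.polyval(k,a[:,1])).round(2))
E
python3 -c "
from h import *
w=V('wrist')
stripedge(w,list(range(85,135))+list(range(180,340)),(205,290))
P=(w.pl([[155/1.5625,250/1.5625],[100/1.5625,210/1.5625],[600/1.5625,210/1.5625],[438/1.5625,88/1.5625]],.014)-FO)*1000
print(P@FX,P@FY)
"
```

```text
near top edge: x_f at y=0 -81.5 slope deg -2.53 rms 6.35
[-13.53277286   0.05811817   0.21001947  37.44305211] [ 91.97329778 108.04749049 -58.38370737  -3.4897919 ]
```

```bash
python3 -c "
from h import *
w=V('wrist');s=V('scene')
w.save('w5',(100,230,400,300)); s.save('sc5',(80,200,180,310))
"
```

```text
w5 scale 2.667
sc5 scale 5.455
```

```bash
python3 -c "
from h import *
w=V('wrist');s=V('scene')
for a,b in (((159,253),(160.5,255)),((351,253),(125.5,293.5))):
  p,e=tri(w,a,s,b); print(p*1000,e*1000, (p-FO)@FX*1000,(p-FO)@FY*1000)
"
```

```text
[ 550.94954834 -168.93706094   55.16770204] 1.8296919896813706 -45.96273812711596 51.460855545209434
[ 557.33417861 -259.42615132   40.08671976] 2.069640141285464 -54.44305740289708 -38.85593783592759
```

```bash
python3 -c "
from h import *
w=V('wrist');s=V('scene');st=bot.sense();T=q2R(st['tool_rot'])
for t in ([.011,-.0427,.012],[.011,-.0427,0],[.011,-.0427,-.02],[-.011,-.0427,.012],[-.011,-.0427,.025]):
  X=st['eef_pos']+T@np.array(t); print(t,X.round(3),w.proj(X).round(0),s.proj(X).round(0),((s.proj(X)-[80,200])*5.455).round(0))
"
```

```text
[0.011, -0.0427, 0.012] [ 0.548 -0.17   0.008] [[184. 215.]] [[164. 264.]] [[457. 348.]]
[0.011, -0.0427, 0] [ 0.548 -0.17   0.02 ] [[179. 223.]] [[162. 262.]] [[450. 336.]]
[0.011, -0.0427, -0.02] [ 0.548 -0.17   0.04 ] [[170. 241.]] [[160. 258.]] [[438. 314.]]
[-0.011, -0.0427, 0.012] [ 0.526 -0.174  0.008] [[187. 248.]] [[156. 258.]] [[414. 317.]]
[-0.011, -0.0427, 0.025] [ 0.526 -0.174 -0.005] [[191. 238.]] [[157. 261.]] [[422. 331.]]
```

>>> carry_out(moves=[[[-0.025, 0, 0, 0, 0, 0], [-0.025, 0, 0, 0, 0, 0], [0, 0, 0, 0, 0, 0], [0, 0, 0, 0, 0, 0]]], grip=0.6)

```text
time_s: 4.45
eef_pos: [0.4941, -0.2224, 0.0196]
tool_rot: [-0.0, 0.997, 0.081, -0.0]
wrist_force: [0.6, -0.6, 0.2]
width: 0.0513
```

>>> carry_out(moves=[[[0, 0, 0.003, 0, 0, 0], [0, 0, 0.003, 0, 0, 0], [0, 0, 0, 0, 0, 0]]])

```text
time_s: 4.7
eef_pos: [0.4953, -0.2221, 0.0131]
tool_rot: [-0.0, 0.997, 0.082, -0.0]
wrist_force: [-0.4, 0.2, -0.5]
width: 0.0511
```

```bash
python3 -c "
from h import *
to(F(-.041,.005,.01));V('wrist').save('w6');V('scene').save('sc6',(60,180,220,300)); V('side').save('sd6',(150,200,330,384))
"
```

```text
tcp mm [ 495.3 -222.1   13.1] F [-0.4  0.2 -0.5] w 51.1 yaw of tool x 9.43 tilt z [-0.  0. -1.]
tool shift mm [68.6  3.1  3.1]
w6 scale 1.562
sc6 scale 5.0
sd6 scale 3.261
```

```bash
python3 -c "
from h import *
w=V('wrist');s=V('scene');d=V('side')
print(tri(s,(117,275),d,(208.9,334)))
print(tri(s,(117,275),w,(312,243)))
print(tri(s,(138,252),w,(200,243)))
print(bot.sense()['joints'])
"
```

```text
(array([ 0.50102657, -0.24856074,  0.01804849]), np.float64(0.0067780527375186925))
(array([ 0.50516337, -0.25046492,  0.02229081]), np.float64(0.00266672497928072))
(array([ 0.50575192, -0.19397647,  0.04113764]), np.float64(0.001983791820002617))
[-6.31023182e-01  2.85141333e-01  1.93540880e+00  1.25849429e-05
  9.20878262e-01  7.75478387e-01]
```

>>> carry_out(moves=[[[0, 0, 0.003, 0, 0, 0], [0, 0, 0.003, 0, 0, 0], [0, 0, 0, 0, 0, 0]]])

```text
time_s: 5.25
eef_pos: [0.4945, -0.222, 0.0069]
tool_rot: [-0.0, 0.997, 0.082, -0.0]
wrist_force: [-0.6, 0.5, 0.3]
width: 0.0512
```

>>> carry_out(moves=[[[0, 0, 0.002, 0, 0, 0], [0, 0, 0.002, 0, 0, 0], [0, 0, 0, 0, 0, 0]]])

```text
time_s: 5.5
eef_pos: [0.4946, -0.2222, 0.0032]
tool_rot: [-0.0, 0.997, 0.082, -0.0]
wrist_force: [0.1, -1.3, 0.0]
width: 0.0512
```

```bash
python3 -c "
from h import *
to(F(-.041,.005,.01));V('wrist').save('w7');V('scene').save('sc7',(60,180,220,300)); V('side').save('sd7',(170,260,260,370))
"
```

```text
tcp mm [ 494.6 -222.2    3.2] F [ 0.1 -1.3  0. ] w 51.2 yaw of tool x 9.4 tilt z [-0.001  0.    -1.   ]
tool shift mm [69.2  3.1 -6.8]
w7 scale 1.562
sc7 scale 5.0
sd7 scale 5.455
```

>>> carry_out(moves=[[[0, 0, 0.002, 0, 0, 0], [0, 0, 0.002, 0, 0, 0], [0, 0, 0, 0, 0, 0]]])

```text
time_s: 5.9
eef_pos: [0.4947, -0.2222, -0.0007]
tool_rot: [-0.0, 0.997, 0.082, -0.0]
wrist_force: [-0.3, -0.7, -0.5]
width: 0.0515
```

>>> carry_out(moves=[[[0, 0, 0.002, 0, 0, 0], [0, 0, 0.002, 0, 0, 0], [0, 0, 0, 0, 0, 0]]])

```text
time_s: 6.15
eef_pos: [0.4946, -0.2221, -0.0048]
tool_rot: [-0.0, 0.997, 0.082, -0.0]
wrist_force: [-0.6, 0.2, -1.0]
width: 0.051
```

>>> carry_out(moves=[[[0, 0, 0.002, 0, 0, 0], [0, 0, 0.002, 0, 0, 0], [0, 0, 0, 0, 0, 0]]])

```text
time_s: 6.4
eef_pos: [0.4946, -0.2222, -0.0088]
tool_rot: [-0.0, 0.997, 0.082, -0.0]
wrist_force: [-0.3, -0.2, 0.3]
width: 0.0515
```

The fingertips sit higher than the tool description says. From the wrist view they're about 19 mm behind the reported TCP at this opening, and there was no contact at TCP z = -9 mm. I'll work from the measured tips and keep going down.

>>> carry_out(moves=[[[0, 0, 0.003, 0, 0, 0], [0, 0, 0.002, 0, 0, 0], [0, 0, 0, 0, 0, 0]]])

```text
time_s: 6.65
eef_pos: [0.4946, -0.2221, -0.0139]
tool_rot: [-0.0, 0.997, 0.082, -0.0]
wrist_force: [-0.1, -0.5, -0.7]
width: 0.0512
```

```bash
python3 -c "
from h import *
to(F(-.041,.005,.01)); V('scene').save('sc8',(60,180,220,300)); V('side').save('sd8',(170,260,260,370))
"
```

```text
tcp mm [ 494.6 -222.1  -13.9] F [-0.1 -0.5 -0.7] w 51.2 yaw of tool x 9.4 tilt z [-0.001  0.001 -1.   ]
tool shift mm [ 69.2   3.2 -23.9]
sc8 scale 5.0
sd8 scale 5.455
```

```bash
python3 -c "
from h import *
d=V('side');s=V('scene')
for z in (0,.005,.01,.02): print(z,d.pl([[210.3,344.3]],z)*1000, s.pl([[60+303/5,180+502/5],[60+408/5,180+388/5]],z).round(4)*1000)
st=bot.sense();T=q2R(st['tool_rot'])
for t in ([.011,.033,0],[.011,-.033,0],[-.011,.033,0]): print((st['eef_pos']+T@np.array(t))*1000)
"
```

```text
0 [[ 499.94777513 -254.37862901    0.        ]] [[ 509.3 -251.9    0. ]
 [ 499.6 -193.1    0. ]]
0.005 [[ 500.39840036 -257.46694393    5.        ]] [[ 512.  -251.8    5. ]
 [ 502.3 -193.5    5. ]]
0.01 [[ 500.84902559 -260.55525885   10.        ]] [[ 514.6 -251.8   10. ]
 [ 505.  -193.8   10. ]]
0.02 [[ 501.75027604 -266.73188868   20.        ]] [[ 519.9 -251.7   20. ]
 [ 510.4 -194.6   20. ]]
[ 511.22830333 -253.18439347  -13.2588978 ]
[ 500.44944302 -188.07052306  -13.26605115]
[ 489.52367986 -256.77734712  -13.26083211]
```

>>> carry_out(moves=[[[0.008, 0, 0, 0, 0, 0], [0.008, 0, 0, 0, 0, 0], [0.006, 0, 0, 0, 0, 0], [0.006, 0, 0, 0, 0, 0], [0.006, 0, 0, 0, 0, 0]]])

```text
time_s: 7.27
eef_pos: [0.5292, -0.2166, -0.0133]
tool_rot: [0.0, 0.997, 0.082, -0.0]
wrist_force: [-2.0, 0.7, -0.3]
width: 0.0512
```

```bash
python3 -c "
from h import *
to(F(-.041,.005,-.014)); V('wrist').save('w9')
"
```

```text
tcp mm [ 529.2 -216.6  -13.3] F [-2.   0.7 -0.3] w 51.2 yaw of tool x 9.42 tilt z [-0. -0. -1.]
tool shift mm [34.2  3.   0.7]
w9 scale 1.562
```

The wrist view shows the strip now square to the fence, with its near edge straight along row 393 and touching both fingertips. I'll keep pushing for the remaining 34 mm or so.

>>> carry_out(moves=[[[0.007, 0, 0, 0, 0, 0], [0.007, 0, 0, 0, 0, 0], [0.006, 0, 0, 0, 0, 0], [0.005, 0, 0, 0, 0, 0], [0, 0, 0, 0, 0, 0]]])

```text
time_s: 7.73
eef_pos: [0.5543, -0.2127, -0.0131]
tool_rot: [0.0, 0.997, 0.082, 0.0]
wrist_force: [0.2, -0.5, 0.0]
width: 0.0511
```

```bash
python3 -c "
from h import *
to(F(-.041,.005,-.014)); V('wrist').save('w10')
"
```

```text
tcp mm [ 554.3 -212.7  -13.1] F [ 0.2 -0.5  0. ] w 51.1 yaw of tool x 9.43 tilt z [ 0.001 -0.    -1.   ]
tool shift mm [8.8 2.8 0.9]
w10 scale 1.562
```

>>> carry_out(moves=[[[0.005, 0, 0, 0, 0, 0], [0.003, 0, 0, 0, 0, 0], [0.002, 0, 0, 0, 0, 0], [0, 0, 0, 0, 0, 0]]])

```text
time_s: 8.12
eef_pos: [0.5634, -0.2111, -0.0133]
tool_rot: [0.0, 0.997, 0.082, 0.0]
wrist_force: [-0.2, 0.0, -0.7]
width: 0.0516
```

```bash
python3 -c "
from h import *
to(F(-.041,.005,-.014)); V('wrist').save('w11')
"
```

```text
tcp mm [ 563.4 -211.1  -13.3] F [-0.2  0.  -0.7] w 51.6 yaw of tool x 9.41 tilt z [ 0. -0. -1.]
tool shift mm [-0.4  2.8  0.7]
w11 scale 1.562
```

>>> carry_out(moves=[[[0.002, 0, 0, 0, 0, 0], [0.001, 0, 0, 0, 0, 0], [0, 0, 0, 0, 0, 0]]])

```text
time_s: 8.42
eef_pos: [0.5638, -0.2109, -0.0134]
tool_rot: [-0.0, 0.997, 0.082, -0.003]
wrist_force: [-10.4, -1.8, 7.0]
width: 0.0513
```

Contact with the fence gave 10 N at x_f = -40, where the expected value was -41, so the strip is home. I'll back off, rise, and look at the key and clamp.

>>> carry_out(moves=[[[-0.02, 0, 0, 0, 0, 0], [-0.02, 0, 0, 0, 0, 0], [0, 0, -0.03, 0, 0, 0], [0, 0, -0.04, 0, 0, 0], [0, 0, -0.04, 0, 0, 0]]], grip=1)

```text
time_s: 8.83
eef_pos: [0.5251, -0.2165, 0.0968]
tool_rot: [-0.001, 0.997, 0.082, -0.001]
wrist_force: [1.4, -0.6, 1.0]
width: 0.0854
```

```bash
python3 -c "
from h import *
w=V('wrist');w.save('w12');print(bot.sense()['eef_pos'])
s=V('side');s.save('keys_sd',(200,180,320,260)); V('scene').save('keys_sc',(200,160,320,250))
w.save('hub12',(150,0,400,150))
to(F(-.041,.005,-.014))
"
```

```text
w12 scale 1.562
[ 0.53084421 -0.21993834  0.10691143]
keys_sd scale 6.667
keys_sc scale 6.667
hub12 scale 3.2
tcp mm [ 529.2 -218.9  101.2] F [ 0.2 -1.  -0.6] w 85.6 yaw of tool x 9.39 tilt z [ 0.008 -0.005 -1.   ]
tool shift mm [ 33.8  -0.  115.5]
```

```bash
python3 -c "
from h import *
to([.600,.054,.17])
"
```

```text
tcp mm [ 529.2 -218.9  101.2] F [ 0.2 -1.  -0.6] w 85.6 yaw of tool x 9.39 tilt z [ 0.008 -0.005 -1.   ]
tool shift mm [ 114.8 -257.3  -69.6]
```

>>> carry_out(moves=[[[0.005, 0, -0.035, 0, 0, 0], [0.015, -0.02, -0.033, 0, 0, 0], [0.02, -0.037, 0, 0, 0, 0], [0.015, -0.039, 0, 0, 0, 0], [0.015, -0.039, 0, 0, 0, 0]]])

```text
time_s: 9.4
eef_pos: [0.5734, -0.0717, 0.1641]
tool_rot: [-0.0, 0.997, 0.081, -0.0]
wrist_force: [1.2, -0.4, -0.8]
width: 0.0855
```

>>> carry_out(moves=[[[0.015, -0.039, 0, 0, 0, 0], [0.015, -0.039, 0, 0, 0, 0], [0.015, -0.039, 0, 0, 0, 0], [0, 0, 0, 0, 0, 0]]])

```text
time_s: 9.73
eef_pos: [0.5981, 0.0558, 0.1631]
tool_rot: [-0.001, 0.996, 0.085, -0.001]
wrist_force: [0.5, 0.4, 0.4]
width: 0.0856
```

```bash
python3 -c "
from h import *
to([.600,.054,.17])
w=V('wrist');w.save('w13');V('side').save('sd13')
"
```

```text
tcp mm [598.1  55.8 163.1] F [0.5 0.4 0.4] w 85.6 yaw of tool x 9.79 tilt z [-0.002  0.002 -1.   ]
tool shift mm [ 1.6  2.1 -6.9]
w13 scale 1.562
sd13 scale 1.562
```

```bash
python3 -c "
from h import *
w=V('wrist');w.save('w14',(225,95,310,175))
V('scene').save('sc14',(240,190,300,240))
"
```

```text
w14 scale 7.5
sc14 scale 12.0
```

```bash
python3 -c "
from h import *
w=V('wrist')
A=lambda l:np.array(l)/7.5+[225,95]
p=w.pl(A([[65,65],[498,97],[460,520],[45,490]]),.024)*1000; print(p.round(1).tolist(),p.mean(0).round(1),[np.linalg.norm(p[i]-p[i-1]).round(1) for i in range(4)])
d=p[0]-p[3]+p[1]-p[2]; print('stand yaw',np.degrees(np.arctan2(d[1],d[0])))
p=w.pl(A([[230,197],[333,197],[309,507],[210,502]]),.064)*1000; print(p.round(1).tolist(),p.mean(0).round(1),[np.linalg.norm(p[i]-p[i-1]).round(1) for i in range(4)])
d=p[0]-p[3]+p[1]-p[2]; print('key yaw',np.degrees(np.arctan2(d[1],d[0])))
p=w.pl(A([[268,300]]),.030)*1000;print('collar',p)
s=V('side'); p=s.pl([[200+520/6.667,180+118/6.667]],.064)*1000; print(p)
to([.636,.054,.1])
"
```

```text
[[660.6, 80.4, 24.0], [665.5, 27.1, 24.0], [612.1, 21.2, 24.0], [607.2, 75.5, 24.0]] [636.3  51.   24. ] [np.float64(53.6), np.float64(53.5), np.float64(53.7), np.float64(54.5)]
stand yaw 5.736934100634781
[[652.5, 58.4, 64.0], [654.3, 47.4, 64.0], [620.0, 44.0, 64.0], [618.8, 55.1, 64.0]] [636.4  51.2  64. ] [np.float64(33.9), np.float64(11.1), np.float64(34.5), np.float64(11.2)]
key yaw 5.621066092774517
collar [[637.18374196  51.1464627   30.        ]]
[[638.51243365  57.08916995  64.        ]]
tcp mm [598.2  48.  164.1] F [0.  0.3 0.1] w 85.3 yaw of tool x 9.29 tilt z [-0.001 -0.    -1.   ]
tool shift mm [38.3  0.2 64. ]
```

```bash
cat >> h.py <<'E'
def Rdown(yaw):
    a=np.radians(yaw); x=np.array([np.cos(a),np.sin(a),0]);z=np.array([0,0,-1.]);return np.c_[x,np.cross(z,x),z]
E
python3 -c "
from h import *
to([.6364,.0512,.1],Rdown(5.7))
"
```

```text
tcp mm [598.2  48.  164.1] F [0.  0.3 0.1] w 85.3 yaw of tool x 9.29 tilt z [-0.001 -0.    -1.   ]
tool shift mm [38.3  3.  64. ]
rotvec deg [-0.01  0.06  3.59]
```

>>> carry_out(moves=[[[0.019, -0.003, 0, 0, 0, 0], [0.019, 0, 0, 0, 0, 0], [0, 0, 0.032, 0, 0, 3.6], [0, 0, 0.032, 0, 0, 0], [0, 0, 0, 0, 0, 0]]])

```text
time_s: 10.45
eef_pos: [0.6309, 0.0573, 0.0936]
tool_rot: [-0.001, 0.999, 0.049, -0.006]
wrist_force: [-0.7, 0.7, -2.1]
width: 0.0854
```

```bash
python3 -c "
from h import *
V('wrist').save('w15'); V('wrist');to([.6364,.0512,.03],Rdown(5.7))
"
```

```text
w15 scale 1.562
tcp mm [634.5  57.4  99.6] F [ 0.4 -0.1 -0.7] w 85.3 yaw of tool x 5.71 tilt z [-0.003  0.    -1.   ]
tool shift mm [ 1.5  6.4 69.6]
rotvec deg [-0.04  0.19  0.01]
```

>>> carry_out(moves=[[[0.001, 0.006, 0.025, 0, 0, 0], [0, 0, 0.025, 0, 0, 0], [0, 0, 0.019, 0, 0, 0], [0, 0, 0, 0, 0, 0], [0, 0, 0, 0, 0, 0]]])

```text
time_s: 10.97
eef_pos: [0.6378, 0.0521, 0.0332]
tool_rot: [0.0, 0.999, 0.05, 0.001]
wrist_force: [-0.2, -0.9, 0.1]
width: 0.0853
```

>>> carry_out(moves=[[[0, 0, 0, 0, 0, 0], [0, 0, 0, 0, 0, 0], [0, 0, 0, 0, 0, 0], [0, 0, 0, 0, 0, 0]]], grip=0.35)

```text
time_s: 11.3
eef_pos: [0.6381, 0.0526, 0.0332]
tool_rot: [0.0, 0.999, 0.051, 0.001]
wrist_force: [0.9, 0.9, 0.4]
width: 0.0392
```

```bash
python3 -c "
from h import *
w=V('wrist');w.save('w16',(150,130,360,290)); to([.6364,.0512,.03],Rdown(5.7));V('side').save('sd16',(240,150,340,240))
"
```

```text
w16 scale 3.75
tcp mm [637.8  52.6  32.8] F [0.2 0.5 0.7] w 31.1 yaw of tool x 5.8 tilt z [ 0.002 -0.    -1.   ]
tool shift mm [-1.5  1.3  2.8]
rotvec deg [ 0.02 -0.1   0.1 ]
sd16 scale 6.667
```

>>> carry_out(moves=[[[-0.0015, 0.001, 0.005, 0, 0, 0], [0, 0, 0.005, 0, 0, 0], [0, 0, 0.002, 0, 0, 0], [0, 0, 0, 0, 0, 0]]])

```text
time_s: 11.73
eef_pos: [0.6348, 0.0515, 0.0183]
tool_rot: [-0.0, 0.999, 0.051, -0.001]
wrist_force: [0.5, 0.7, 1.0]
width: 0.0298
```

```bash
python3 -c "
from h import *
to([.6364,.0512,.03],Rdown(5.7));w=V('wrist');w.save('w17',(150,130,360,290));d=V('side');d.save('sd17',(240,150,340,240))
"
```

```text
tcp mm [634.8  51.5  18.3] F [0.5 0.7 1. ] w 29.8 yaw of tool x 5.8 tilt z [-0.002  0.    -1.   ]
tool shift mm [  1.5   0.5 -11.7]
rotvec deg [-0.03  0.13  0.1 ]
w17 scale 3.75
sd17 scale 6.667
```

>>> carry_out(moves=[[[0.001, -0.0005, 0, 0, 0, 0], [0, 0, 0, 0, 0, 0], [0, 0, 0, 0, 0, 0], [0, 0, 0, 0, 0, 0], [0, 0, 0, 0, 0, 0]]], grip=0, newtons=60)

```text
time_s: 12.25
eef_pos: [0.637, 0.052, 0.02]
tool_rot: [0.0, 0.999, 0.051, 0.0]
wrist_force: [0.5, -0.3, -0.0]
width: 0.0109
```

>>> carry_out(moves=[[[0, 0, 0, 0, 0, 0], [0, 0, 0, 0, 0, 0], [0, 0, -0.005, 0, 0, 0], [0, 0, -0.01, 0, 0, 0], [0, 0, 0, 0, 0, 0]]])

```text
time_s: 12.67
eef_pos: [0.638, 0.052, 0.0369]
tool_rot: [0.0, 0.999, 0.051, 0.001]
wrist_force: [1.0, -0.4, 0.3]
width: 0.0115
```

```bash
python3 -c "
from h import *
to([.6364,.0512,.03],Rdown(5.7));w=V('wrist');w.save('w18',(150,130,360,290));d=V('side');d.save('sd18',(240,150,340,240))
"
```

```text
tcp mm [638.   52.   36.9] F [ 1.  -0.4  0.3] w 11.5 yaw of tool x 5.8 tilt z [ 0.003 -0.    -1.   ]
tool shift mm [-1.7  0.6  6.9]
rotvec deg [ 0.03 -0.17  0.1 ]
w18 scale 3.75
sd18 scale 6.667
```

>>> carry_out(moves=[[[0, 0, -0.02, 0, 0, 0], [0, 0, -0.03, 0, 0, 0], [0, 0, -0.03, 0, 0, 7], [0, 0, -0.02, 0, 0, 7], [0, 0, 0, 0, 0, 7]]])

```text
time_s: 13.18
eef_pos: [0.64, 0.0518, 0.1407]
tool_rot: [-0.0, 0.991, -0.135, 0.005]
wrist_force: [0.1, -0.7, -0.7]
width: 0.0108
```

>>> carry_out(moves=[[[0, 0, 0, 0, 0, 7], [0, 0, 0, 0, 0, 7], [0, 0, 0, 0, 0, 7], [0, 0, 0, 0, 0, 7], [0, 0, 0, 0, 0, 7]]])

```text
time_s: 13.6
eef_pos: [0.6363, 0.0521, 0.1343]
tool_rot: [0.0, 0.904, -0.427, -0.0]
wrist_force: [0.5, 0.0, -0.8]
width: 0.0114
```

>>> carry_out(moves=[[[0, 0, 0, 0, 0, 7], [0, 0, 0, 0, 0, 7], [0, 0, 0, 0, 0, 7], [0, 0, 0, 0, 0, 6.7], [0, 0, 0, 0, 0, 0]]])

```text
time_s: 14.02
eef_pos: [0.6331, 0.0296, 0.1334]
tool_rot: [-0.012, 0.788, -0.615, -0.007]
wrist_force: [-1.7, 0.1, -0.1]
width: 0.0111
```

```bash
python3 -c "
from h import *
to([.6402,-.1264,.1],Rdown(-77.9)); print(bot.sense()['joints'].round(2))
"
```

```text
tcp mm [633.1  29.6 133.4] F [-1.7  0.1 -0.1] w 11.1 yaw of tool x -75.97 tilt z [ 0.004  0.028 -1.   ]
tool shift mm [153.9  31.2  29. ]
rotvec deg [-0.58  1.52  1.93]
[-0.14  0.29  1.67  0.03  1.18  2.74]
```

>>> carry_out(moves=[[[0.036, 0.007, 0, 0, 0, 0], [0.036, 0.007, 0, 0, 0, 0], [0.036, 0.007, 0, 0, 0, 0], [0.03, 0.006, 0, 0, 0, 0], [0, 0, 0, 0, 0, 0]]])

```text
time_s: 14.43
eef_pos: [0.6414, -0.1138, 0.1299]
tool_rot: [-0.012, 0.787, -0.616, -0.006]
wrist_force: [0.6, 0.8, -1.4]
width: 0.011
```

```bash
python3 -c "
from h import *
V('scene');to([.6402,-.1264,.1],Rdown(-77.9)); print(bot.sense()['joints'].round(2))
w=V('wrist'); w.save('w20')
"
```

```text
tcp mm [ 641.2 -111.1  129.7] F [-0.   0.7 -0.6] w 11.1 yaw of tool x -76.01 tilt z [ 0.005  0.028 -1.   ]
tool shift mm [15.4  5.  29.2]
rotvec deg [-0.63  1.52  1.88]
[-0.36  0.34  1.62  0.03  1.19  2.53]
w20 scale 1.562
```

>>> carry_out(moves=[[[0, 0, 0, -0.6, 1.5, 1.9], [0.012, 0.004, 0.02, 0, 0, 0], [0, 0, 0, 0, 0, 0], [0, 0, 0, 0, 0, 0]]])

```text
time_s: 14.87
eef_pos: [0.6389, -0.1194, 0.1086]
tool_rot: [-0.0, 0.779, -0.627, -0.002]
wrist_force: [-0.6, 0.5, -0.9]
width: 0.0112
```

```bash
python3 -c "
from h import *
V('scene');to([.6402,-.1264,.1],Rdown(-77.9)); 
w=V('wrist'); w.save('w21',(240,20,360,110)); 
hsv=cv2.cvtColor(w.bgr,cv2.COLOR_BGR2HSV)
"
```

```text
tcp mm [ 639.6 -119.6  109.7] F [ 0.2  0.2 -0.7] w 11.1 yaw of tool x -77.63 tilt z [-0.001  0.002 -1.   ]
tool shift mm [6.7 0.9 9.6]
rotvec deg [0.01 0.09 0.27]
w21 scale 6.667
```

```bash
python3 -c "
from h import *
w=V('wrist')
A=lambda l:np.array(l)/6.667+[240,20]
p=w.pl(A([[218,290],[330,290],[323,525],[214,525]]),.0345)*1000; print(p.round(1).tolist(),p.mean(0).round(1),[np.linalg.norm(p[i]-p[i-1]).round(1) for i in range(4)])
d=p[3]-p[0]+p[2]-p[1]; print('slot y axis yaw',np.degrees(np.arctan2(d[1],d[0])))
p=w.pl(A([[62,183],[490,183]]),.0345)*1000; print(p,np.linalg.norm(p[0]-p[1]))
d=p[0]-p[1];print(np.degrees(np.arctan2(d[1],d[0])))
p=w.pl(A([[62,183],[66,598],[490,183],[470,598]]),.0345)*1000
d=p[1]-p[0];print(np.degrees(np.arctan2(d[1],d[0])));d=p[3]-p[2];print(np.degrees(np.arctan2(d[1],d[0])))
p=w.pl(A([[620,0],[550,598]]),.015)*1000;d=p[1]-p[0];print('strip',np.degrees(np.arctan2(d[1],d[0]))-90)
to([.6402,-.2064,.07],Rdown(-77.9)); 
"
```

```text
[[648.5, -218.3, 34.5], [637.1, -220.8, 34.5], [632.0, -197.9, 34.5], [643.5, -195.4, 34.5]] [ 640.2 -208.1   34.5] [np.float64(23.4), np.float64(11.7), np.float64(23.4), np.float64(11.8)]
slot y axis yaw 102.47432984636704
[[ 666.44051048 -224.73857774   34.5       ]
 [ 623.5984842  -234.12352531   34.5       ]] 43.8579121410684
12.356002685741645
102.58105399234609
102.87786510147123
strip 9.544747653209853
tcp mm [ 640.4 -120.2  110.8] F [ 0.   0.5 -0. ] w 11.1 yaw of tool x -77.64 tilt z [ 0.002  0.001 -1.   ]
tool shift mm [84.2 18.8 40.7]
rotvec deg [-0.09  0.01  0.26]
```

>>> carry_out(moves=[[[0.028, 0.007, 0.005, 0, 0, 0], [0.03, 0.006, 0.01, 0, 0, 0], [0.027, 0.006, 0.015, 0, 0, 0], [0, 0, 0.018, 0, 0, 0], [0, 0, 0, 0, 0, 0]]])

```text
time_s: 15.43
eef_pos: [0.6377, -0.2082, 0.059]
tool_rot: [-0.0, 0.778, -0.628, -0.002]
wrist_force: [-0.7, 1.8, -2.3]
width: 0.0109
```

```bash
python3 -c "
from h import *
V('scene');to([.6404,-.2082,.055],Rdown(-77.5)); 
w=V('wrist'); w.save('w22',(180,150,330,270)); V('scene').save('sc22',(130,250,240,340)); V('side').save('sd22',(250,250,340,340))
"
```

```text
tcp mm [ 638.4 -207.5   60.4] F [-0.1  1.1 -0.7] w 10.7 yaw of tool x -77.73 tilt z [-0.002  0.003 -1.   ]
tool shift mm [ 1.2 -1.8  5.4]
rotvec deg [ 0.1   0.18 -0.23]
w22 scale 5.0
sc22 scale 6.667
sd22 scale 6.667
```

>>> carry_out(moves=[[[0.001, -0.0019, 0.004, 0, 0, -0.2], [0, 0, 0.006, 0, 0, 0], [0, 0, 0.003, 0, 0, 0], [0, 0, 0, 0, 0, 0], [0, 0, 0, 0, 0, 0]]])

```text
time_s: 16.05
eef_pos: [0.6414, -0.2083, 0.0485]
tool_rot: [-0.0, 0.78, -0.626, -0.0]
wrist_force: [0.5, 0.1, -0.2]
width: 0.0114
```

```bash
python3 -c "
from h import *
V('scene');to([.6404,-.2082,.03],Rdown(-77.5)); 
w=V('wrist'); w.save('w23',(180,150,330,270)); V('side').save('sd23',(250,250,340,340))
"
```

```text
tcp mm [ 641.6 -208.5   48.8] F [-0.1  0.3 -0.8] w 11.1 yaw of tool x -77.49 tilt z [ 0.     0.001 -1.   ]
tool shift mm [-0.5  1.1 18.8]
rotvec deg [-0.03  0.04  0.01]
w23 scale 5.0
sd23 scale 6.667
```

>>> carry_out(moves=[[[0, 0, 0.003, 0, 0, 0], [0, 0, 0.003, 0, 0, 0], [0, 0, 0.003, 0, 0, 0], [0, 0, 0, 0, 0, 0]]])

```text
time_s: 16.53
eef_pos: [0.6411, -0.2084, 0.0388]
tool_rot: [-0.0, 0.78, -0.626, -0.001]
wrist_force: [0.5, 0.5, -1.1]
width: 0.011
```

>>> carry_out(moves=[[[0, 0, 0.003, 0, 0, 0], [0, 0, 0.002, 0, 0, 0], [0, 0, 0, 0, 0, 0]]])

```text
time_s: 16.78
eef_pos: [0.6413, -0.2085, 0.0342]
tool_rot: [-0.0, 0.78, -0.626, -0.0]
wrist_force: [-0.9, 0.4, -1.0]
width: 0.0109
```

>>> carry_out(moves=[[[0, 0, 0.003, 0, 0, 0], [0, 0, 0.002, 0, 0, 0], [0, 0, 0, 0, 0, 0]]])

```text
time_s: 17.03
eef_pos: [0.6419, -0.2087, 0.0304]
tool_rot: [-0.0, 0.78, -0.626, 0.0]
wrist_force: [-0.8, 0.5, 4.2]
width: 0.0114
```

```bash
python3 -c "
from h import *
V('scene');to([.6404,-.2082,.03],Rdown(-77.5)); 
w=V('wrist'); w.save('w24',(180,150,330,270)); V('side').save('sd24',(250,250,340,340))
"
```

```text
tcp mm [ 641.9 -208.7   30.5] F [-0.8  1.1  3.5] w 11.1 yaw of tool x -77.49 tilt z [ 0.001  0.001 -1.   ]
tool shift mm [-0.8  1.4  0.5]
rotvec deg [-0.06  0.02  0.01]
w24 scale 5.0
sd24 scale 6.667
```

>>> carry_out(moves=[[[0, 0, 0.001, 0, 0, -2], [0, 0, 0, 0, 0, -4], [0, 0, 0, 0, 0, -5], [0, 0, 0, 0, 0, -5], [0, 0, 0, 0, 0, -5]]])

```text
time_s: 17.6
eef_pos: [0.6415, -0.2087, 0.0304]
tool_rot: [-0.0, 0.882, -0.471, -0.0]
wrist_force: [-6.3, 3.3, 9.9]
width: 0.0109
```

>>> carry_out(moves=[[[0, 0, 0, 0, 0, -5], [0, 0, 0, 0, 0, -5], [0, 0, 0, 0, 0, -5], [0, 0, 0, 0, 0, -5], [0, 0, 0, 0, 0, 0]]])

```text
time_s: 18.02
eef_pos: [0.6416, -0.2088, 0.0304]
tool_rot: [-0.0, 0.95, -0.312, -0.0]
wrist_force: [-4.9, 2.3, 10.5]
width: 0.0113
```

```bash
python3 -c "
from h import *
V('scene');to([.6404,-.2082,.03],Rdown(9.4)); print(bot.sense()['wrist_torque'])
w=V('wrist'); w.save('w25',(100,100,400,300)); V('side').save('sd25',(220,230,340,350))
"
```

```text
tcp mm [ 641.6 -208.7   30.4] F [-4.7  1.4 10.2] w 11.2 yaw of tool x -36.45 tilt z [-0.     0.001 -1.   ]
tool shift mm [-1.3  0.3  0.4]
rotvec deg [-4.000e-02  3.000e-02 -4.585e+01]
[ 0.43509048  1.04967177 -0.00492158]
w25 scale 2.667
sd25 scale 5.0
```

>>> carry_out(moves=[[[0, 0, 0, 0, 0, -6], [0, 0, 0, 0, 0, -6], [0, 0, 0, 0, 0, -6], [0, 0, 0, 0, 0, -6], [0, 0, 0, 0, 0, -6]]])

```text
time_s: 18.58
eef_pos: [0.6417, -0.2087, 0.0304]
tool_rot: [-0.0, 0.999, -0.054, 0.0]
wrist_force: [-5.1, 2.6, 10.6]
width: 0.0113
```

>>> carry_out(moves=[[[0, 0, 0, 0, 0, -5], [0, 0, 0, 0, 0, -5], [0, 0, 0, 0, 0, -4], [0, 0, 0, 0, 0, -3], [0, 0, 0, 0, 0, 0]]])

```text
time_s: 19.0
eef_pos: [0.6418, -0.2086, 0.0304]
tool_rot: [-0.0, 0.996, 0.092, 0.0]
wrist_force: [-4.8, 2.6, 10.5]
width: 0.0114
```

```bash
python3 -c "
from h import *
V('scene');to([.6404,-.2082,.03],Rdown(9.4)); print(bot.sense()['wrist_torque'])
w=V('wrist'); w.save('w26',(100,100,400,300)); V('side').save('sd26',(220,230,340,350))
"
```

```text
tcp mm [ 641.8 -208.6   30.4] F [-4.8  2.2  8.7] w 11.4 yaw of tool x 10.53 tilt z [ 0.     0.001 -1.   ]
tool shift mm [-1.3 -0.7  0.4]
rotvec deg [-0.04 -0.03  1.13]
[ 0.48148335  0.93134084 -0.01453308]
w26 scale 2.667
sd26 scale 5.0
```

>>> carry_out(moves=[[[0, 0, 0, 0, 0, -4], [0, 0, 0, 0, 0, -4], [0, 0, 0, 0, 0, -2], [0, 0, 0, 0, 0, 0]]])

```text
time_s: 19.48
eef_pos: [0.6419, -0.2086, 0.0304]
tool_rot: [-0.0, 0.984, 0.179, 0.0]
wrist_force: [-4.6, 3.1, 10.4]
width: 0.0111
```

>>> carry_out(moves=[[[0, 0, 0, 0, 0, -2], [0, 0, 0, 0, 0, -1], [0, 0, 0, 0, 0, 0], [0, 0, 0, 0, 0, 0]]])

```text
time_s: 19.82
eef_pos: [0.6418, -0.2086, 0.0304]
tool_rot: [-0.0, 0.979, 0.203, 0.0]
wrist_force: [-4.7, 2.9, 10.1]
width: 0.0113
```

```bash
python3 -c "
from h import *
V('scene');to([.6404,-.2082,.03],Rdown(9.4)); print(bot.sense()['wrist_torque'])
w=V('wrist'); w.save('w27',(100,100,400,300)); V('side').save('sd27',(220,230,340,350))
"
```

```text
tcp mm [ 641.8 -208.6   30.4] F [-5.2  3.4  9.2] w 11.4 yaw of tool x 23.46 tilt z [ 0.     0.001 -1.   ]
tool shift mm [-1.2 -0.9  0.4]
rotvec deg [-0.05 -0.04 14.06]
[ 0.45804722  0.94252303 -0.24471888]
w27 scale 2.667
sd27 scale 5.0
```

At the stop the torque rises to 0.24 N m and the hub edges are parallel to the fence. I'll turn back inside the slot's play and lift the key out.

>>> carry_out(moves=[[[0, 0, 0, 0, 0, 6], [0, 0, 0, 0, 0, 6], [0, 0, -0.002, 0, 0, 1], [0, 0, -0.004, 0, 0, 0], [0, 0, -0.006, 0, 0, 0]]])

```text
time_s: 20.38
eef_pos: [0.641, -0.2084, 0.0401]
tool_rot: [-0.001, 0.996, 0.092, -0.0]
wrist_force: [-0.5, -0.8, -0.6]
width: 0.0115
```

>>> carry_out(moves=[[[0, 0, -0.01, 0, 0, 0], [0, 0, -0.02, 0, 0, 0], [0, 0, -0.03, 0, 0, 0], [0, 0, -0.03, 0, 0, 0], [0, 0, 0, 0, 0, 0]]])

```text
time_s: 20.8
eef_pos: [0.6458, -0.2108, 0.1397]
tool_rot: [0.003, 0.996, 0.092, 0.006]
wrist_force: [1.1, -0.5, 0.5]
width: 0.0112
```

```bash
python3 -c "
from h import *
V('scene');to([.6368,.0515,.13],Rdown(5.7)); print(bot.sense()['wrist_torque'])
w=V('wrist'); w.save('w28'); V('side').save('sd28')
"
```

```text
tcp mm [ 644.5 -210.2  136.7] F [ 0.1  0.8 -1.1] w 11.5 yaw of tool x 10.55 tilt z [ 0.009 -0.004 -1.   ]
tool shift mm [  40.3 -258.7    5.6]
rotvec deg [ 0.3  -0.5   4.85]
[-0.02259898  0.0418707   0.0018684 ]
w28 scale 1.562
sd28 scale 1.562
```

>>> carry_out(moves=[[[0.006, -0.037, 0, 0, 0, 0], [0.006, -0.037, 0, 0, 0, 0], [0.006, -0.037, 0, 0, 0, 0], [0.006, -0.037, 0, 0, 0, 0], [0.006, -0.037, 0, 0, 0, 0]]])

```text
time_s: 21.37
eef_pos: [0.6357, -0.0195, 0.1289]
tool_rot: [-0.001, 0.996, 0.091, -0.001]
wrist_force: [-0.4, -0.6, 0.1]
width: 0.0113
```

>>> carry_out(moves=[[[0.005, -0.037, 0, 0, 0, 0], [0.004, -0.035, 0, 0, 0, 0], [0, 0, 0, 0, 0, 4.8], [0, 0, 0.03, 0, 0, 0], [0, 0, 0, 0, 0, 0]]])

```text
time_s: 21.78
eef_pos: [0.6286, 0.0523, 0.0946]
tool_rot: [-0.001, 0.999, 0.051, -0.005]
wrist_force: [-1.7, -0.0, -2.9]
width: 0.0111
```

```bash
python3 -c "
from h import *
V('scene');V('scene');to([.6370,.0518,.06],Rdown(5.7))
w=V('wrist'); w.save('w29',(150,100,360,260)); V('side').save('sd29',(200,150,320,250))
"
```

```text
tcp mm [630.9  51.3  98.4] F [ 0.6  0.2 -1.3] w 10.9 yaw of tool x 5.72 tilt z [-0.005  0.001 -1.   ]
tool shift mm [ 6.3  0.1 38.3]
rotvec deg [-0.1   0.3   0.02]
w29 scale 3.75
sd29 scale 6.0
```

>>> carry_out(moves=[[[0.005, -0.0005, 0.01, 0, 0, 0], [0, 0, 0.02, 0, 0, 0], [0, 0, 0.01, 0, 0, 0], [0, 0, 0, 0, 0, 0], [0, 0, 0, 0, 0, 0]]])

```text
time_s: 22.4
eef_pos: [0.6377, 0.052, 0.0604]
tool_rot: [-0.0, 0.999, 0.05, -0.0]
wrist_force: [-0.2, -0.3, -0.4]
width: 0.0113
```

```bash
python3 -c "
from h import *
V('scene');V('scene');to([.6370,.0518,.02],Rdown(5.7))
w=V('wrist'); w.save('w30',(150,100,360,260)); V('side').save('sd30',(220,170,320,250))
"
```

```text
tcp mm [638.8  52.   62. ] F [ 0.2 -0.1  0.1] w 11.2 yaw of tool x 5.7 tilt z [ 0.002  0.001 -1.   ]
tool shift mm [-1.9  0.  42. ]
rotvec deg [-0.02 -0.12  0.  ]
w30 scale 3.75
sd30 scale 7.5
```

>>> carry_out(moves=[[[-0.0015, -0.0015, 0.01, 0, 0, 0], [0, 0, 0.01, 0, 0, 0], [0, 0, 0.002, 0, 0, 0], [0, 0, 0, 0, 0, 0]]])

```text
time_s: 22.93
eef_pos: [0.635, 0.0537, 0.0371]
tool_rot: [-0.001, 0.999, 0.05, -0.001]
wrist_force: [-0.6, -0.3, -1.6]
width: 0.0112
```

```bash
python3 -c "
from h import *
V('scene');to([.6370,.0518,.02],Rdown(5.7))
w=V('wrist'); w.save('w31',(150,100,360,260)); V('side').save('sd31',(220,170,320,250))
"
```

```text
tcp mm [635.7  53.6  38. ] F [ 0.7 -0.4 -0. ] w 11.5 yaw of tool x 5.71 tilt z [-0.001  0.001 -1.   ]
tool shift mm [ 1.2  1.9 18. ]
rotvec deg [-0.05  0.07  0.01]
w31 scale 3.75
sd31 scale 7.5
```

>>> carry_out(moves=[[[0.001, 0.0003, 0.005, 0, 0, 0], [0, 0, 0.005, 0, 0, 0], [0, 0, 0.004, 0, 0, 0], [0, 0, 0.003, 0, 0, 0], [0, 0, 0, 0, 0, 0]]])

```text
time_s: 23.5
eef_pos: [0.6367, 0.0534, 0.0209]
tool_rot: [-0.0, 0.999, 0.05, -0.001]
wrist_force: [-0.2, -0.8, -0.4]
width: 0.0112
```

>>> carry_out(moves=[[[0, 0, 0.001, 0, 0, 0], [0, 0, 0.001, 0, 0, 0], [0, 0, 0, 0, 0, 0]]])

```text
time_s: 23.75
eef_pos: [0.6375, 0.0533, 0.0201]
tool_rot: [-0.0, 0.999, 0.05, 0.0]
wrist_force: [0.5, 0.0, -0.2]
width: 0.0115
```

>>> carry_out(moves=[[[0, 0, 0.001, 0, 0, 0], [0, 0, 0, 0, 0, 0], [0, 0, 0, 0, 0, 0], [0, 0, 0, 0, 0, 0]]], grip=0.4)

```text
time_s: 24.08
eef_pos: [0.6376, 0.0533, 0.0193]
tool_rot: [-0.0, 0.999, 0.05, 0.001]
wrist_force: [0.1, 0.5, 0.1]
width: 0.0344
```

>>> carry_out(moves=[[[0, 0, -0.01, 0, 0, 0], [0, 0, -0.03, 0, 0, 0], [0, 0, -0.04, 0, 0, 0], [0, 0, -0.04, 0, 0, 0], [0, 0, -0.03, 0, 0, 0]]])

```text
time_s: 24.5
eef_pos: [0.6385, 0.0532, 0.1738]
tool_rot: [0.0, 0.999, 0.05, 0.003]
wrist_force: [1.9, -0.5, 0.3]
width: 0.0342
```

```bash
python3 -c "
from h import *
V('scene');to([.6370,.0518,.02],Rdown(5.7))
w=V('wrist'); w.save('w32'); V('side').save('sd32',(150,100,350,250)); V('scene').save('sc32',(200,60,360,240))
"
```

```text
tcp mm [642.1  53.  180.8] F [ 3.6 -0.2  5.9] w 34.1 yaw of tool x 5.72 tilt z [ 0.016 -0.001 -1.   ]
tool shift mm [ -7.8   0.3 160.7]
rotvec deg [ 0.14 -0.91  0.02]
w32 scale 1.562
sd32 scale 4.0
sc32 scale 3.333
```

>>> carry_out(moves=[[[-0.0205, -0.0305, -0.0135, 0, 0, 0], [-0.0205, -0.0305, -0.0135, 0, 0, 0], [-0.0205, -0.0305, -0.0135, 0, 0, 0], [-0.0205, -0.0305, -0.0135, 0, 0, 0], [-0.0205, -0.0305, -0.0135, 0, 0, 0]]], grip=0.5)

```text
time_s: 25.12
eef_pos: [0.5178, 0.1955, 0.2351]
tool_rot: [-0.0, 0.999, 0.049, -0.002]
wrist_force: [0.6, 0.9, 0.1]
width: 0.0431
```

>>> carry_out(moves=[[[-0.0205, -0.0305, -0.0135, 0, 0, -7], [0, 0, 0, 0, 0, -7], [0, 0, 0, 0, 0, -7], [0, 0, 0, 0, 0, -7], [0, 0, 0, 0, 0, -7]]])

```text
time_s: 25.53
eef_pos: [0.4955, 0.2231, 0.2482]
tool_rot: [-0.0, 0.936, 0.351, -0.001]
wrist_force: [0.2, 0.5, 0.9]
width: 0.0424
```

>>> carry_out(moves=[[[0, 0, 0, 0, 0, -7], [0, 0, 0, 0, 0, -7], [0, 0, 0, 0, 0, -7], [0, 0, 0, 0, 0, -7], [0, 0, 0, 0, 0, -7]]])

```text
time_s: 25.95
eef_pos: [0.4957, 0.2228, 0.248]
tool_rot: [-0.001, 0.788, 0.616, -0.001]
wrist_force: [-0.1, -1.3, -0.5]
width: 0.0429
```

>>> carry_out(moves=[[[0, 0, 0, 0, 0, -7], [0, 0, 0, 0, 0, -7], [0, 0, 0, 0, 0, 0]]])

```text
time_s: 26.2
eef_pos: [0.4958, 0.2228, 0.2481]
tool_rot: [-0.001, 0.708, 0.706, -0.001]
wrist_force: [0.2, 0.4, -0.1]
width: 0.0428
```

```bash
python3 -c "
from h import *
V('scene');to([.50,.22,.25],Rdown(90))
w=V('wrist'); w.save('w33'); V('side').save('sd33',(150,100,350,250)); V('scene').save('sc33',(200,60,360,240))
"
```

```text
tcp mm [495.9 222.8 248.4] F [-0.4  0.5  0.4] w 43.0 yaw of tool x 89.56 tilt z [-0.002 -0.    -1.   ]
tool shift mm [-2.8  4.1 -1.7]
rotvec deg [-0.14  0.   -0.44]
w33 scale 1.562
sd33 scale 4.0
sc33 scale 3.333
```

```bash
python3 -c "
from h import *
w=V('wrist'); w.save('w34a',(175,0,280,75),7); w.save('w34b',(195,130,280,220),6.6)
p=w.pl(np.array([[465,120],[644,126],[612,318],[453,315]])/1.5625,.012)*1000
print(p.round(0).tolist(),p.mean(0),[np.linalg.norm(p[i]-p[i-1]).round() for i in range(4)])
d=p[0]-p[3]+p[1]-p[2];print(np.degrees(np.arctan2(d[1],d[0]))-90)
"
```

```text
w34a scale 7
w34b scale 6.6
[[546.0, 317.0, 12.0], [683.0, 312.0, 12.0], [680.0, 154.0, 12.0], [541.0, 158.0, 12.0]] [612.74045073 235.26563038  12.        ] [np.float64(160.0), np.float64(138.0), np.float64(158.0), np.float64(139.0)]
-1.3656437946516746
```

```bash
python3 - <<'E'
from h import *
import pickle
w=V('wrist'); pickle.dump((w.K,w.R,w.c,w.bgr),open('v1.pkl','wb')); print(w.c)
w.save('w35c',(180,40,265,130),6.6)
E
```

```text
[0.49585648 0.30712753 0.40401446]
w35c scale 6.6
```

>>> carry_out(moves=[[[0.03, -0.012, 0, 0, 0, 0], [0.03, -0.012, 0, 0, 0, 0], [0.03, -0.012, 0, 0, 0, 0], [0, 0, 0, 0, 0, 0], [0, 0, 0, 0, 0, 0]]])

```text
time_s: 26.92
eef_pos: [0.4605, 0.3143, 0.25]
tool_rot: [0.0, 0.708, 0.706, 0.0]
wrist_force: [0.5, -0.7, -0.3]
width: 0.0428
```

```bash
python3 - <<'E'
from h import *
import pickle
V('scene');V('scene');w=V('wrist'); pickle.dump((w.K,w.R,w.c,w.bgr),open('v2.pkl','wb')); print(w.c, bot.sense()['eef_pos'])
w.save('w36')
w.save('w36a',(180,60,300,160),6); w.save('w36b',(180,150,300,250),6);
E
```

```text
[0.4604744  0.39707233 0.4045447 ] [0.46152701 0.31256719 0.2500608 ]
w36 scale 1.562
w36a scale 6
w36b scale 6
```

```bash
python3 - <<'E'
from h import *
import pickle
class P(V):
    def __init__(s,f): s.K,s.R,s.c,s.bgr=pickle.load(open(f,'rb'))
a,b=P('v1.pkl'),P('v2.pkl')
r={}
for n,u,v in (("Bfar",(249.1,142.9),(280.8,219.2)),("Cnear",(236.5,87.7),(271.3,174.7)),("Cfar",(229.2,46.8),(265.3,138.3)),("Dnear",(225.7,30),(262,127))):
    X,e=tri(a,u,b,v); r[n]=X; print(n,(X*1000).round(1),round(e*1000,1))
d=r["Dnear"]-r["Bfar"]; print(np.linalg.norm(d[:2])*1000,np.degrees(np.arctan2(-d[0],d[1])))
for z in (.06,.065,.07,.075): print(z,[ (v.pl([u],z)[0,:2]*1000).round(0).tolist() for v,u in ((a,(261.7,214.5)),(a,(256.8,181.2)),(a,(254.4,176.2)),(b,(256.3,89.2)))])
E
```

```text
Bfar [488.7 250.   76.7] 0.9
Cnear [476.9 306.   83.5] 0.4
Cfar [470.4 343.9  74.3] 0.7
Dnear [467.4 357.2  82. ] 0.9
109.25662324013817 11.229345264248202
0.06 [[502.0, 159.0], [496.0, 202.0], [494.0, 208.0], [461.0, 394.0]]
0.065 [[502.0, 162.0], [496.0, 203.0], [494.0, 209.0], [461.0, 394.0]]
0.07 [[502.0, 164.0], [496.0, 205.0], [494.0, 211.0], [461.0, 394.0]]
0.075 [[502.0, 166.0], [496.0, 206.0], [494.0, 212.0], [461.0, 394.0]]
```

Views 36 and 33 show exactly four panels, with an empty place between the second and third. Their upper top edges lie at a height of about 79 mm on a line at 10.3° yaw, and the spacing agrees with the 48 mm pitch. The board centre is about (612, 235). I'll go for the nearest panel (A) first.

```bash
cat >> h.py <<'E'
EA=np.radians(10.3);XE=np.array([np.cos(EA),np.sin(EA),0]);YE=np.array([-np.sin(EA),np.cos(EA),0])
t=np.radians(40);XP=np.cos(t)*XE-np.array([0,0,np.sin(t)]);ZP=np.sin(t)*XE+np.array([0,0,np.cos(t)])
RE=np.c_[YE,XP,-ZP]
TOP={k:np.array(v)/1000+.006*XP for k,v in dict(A=(498.7,187.7,79),B=(490.7,232,79),C=(473.8,324.5,79),D=(464.3,375,79)).items()}
def pg(n,depth): # TCP so that fingertips are depth below the panel's top (tips 16 behind the TCP)
    return TOP[n]-(depth+.016)*ZP
E
python3 -c "
from h import *
print(np.linalg.det(RE))
for n in TOP: print(n,(pg(n,-.045)*1000).round(),(pg(n,.022)*1000).round())
to(pg('A',-.045),RE)"
```

```text
0.9999999999999999
A [522. 192.  97.] [479. 184.  46.]
B [514. 236.  97.] [471. 228.  46.]
C [497. 329.  97.] [454. 321.  46.]
D [487. 379.  97.] [445. 371.  46.]
tcp mm [461.5 312.6 250.1] F [-1.2  0.2  0.4] w 42.7 yaw of tool x 89.63 tilt z [ 0.001  0.    -1.   ]
tool shift mm [-120.4   60.7  152.7]
rotvec deg [ 39.93  -3.74 -10.22]
```

>>> carry_out(moves=[[[-0.035, 0.02, 0.01, 0, 0, 0], [-0.035, 0.02, 0.01, 0, 0, 0], [-0.035, 0.02, 0.01, 0, 0, 0], [0, 0, 0, 0, 0, -5.4], [0, 0, 0, 0, 0, -5.3]]])

```text
time_s: 27.48
eef_pos: [0.5216, 0.2045, 0.2191]
tool_rot: [-0.0, 0.641, 0.768, -0.0]
wrist_force: [0.1, -0.5, 0.1]
width: 0.0432
```

>>> carry_out(moves=[[[0, 0, 0, 6.8, 0, 0], [0, 0, 0, 6.8, 0, 0], [0, 0, 0, 6.6, 0, 0], [0, 0, 0, 6.6, 0, 0], [0, 0, 0, 6.6, 0, 0]]])

```text
time_s: 27.9
eef_pos: [0.5218, 0.2067, 0.221]
tool_rot: [-0.185, 0.614, 0.735, -0.222]
wrist_force: [0.1, -0.5, 0.9]
width: 0.043
```

>>> carry_out(moves=[[[0, 0, 0, 6.6, 0, 0], [0, 0, 0, 0, 0, 0], [0, 0, 0, 0, 0, 0]]])

```text
time_s: 28.15
eef_pos: [0.521, 0.2069, 0.2181]
tool_rot: [-0.219, 0.602, 0.721, -0.263]
wrist_force: [0.6, -0.1, -0.6]
width: 0.0425
```

```bash
python3 -c "
from h import *
to(pg('A',-.045),RE); print(bot.sense()['joints'].round(2)); V('side').save('sd37'); V('wrist').save('w37')"
```

```text
tcp mm [521.  206.9 218.1] F [ 0.6 -0.1 -0.6] w 42.5 yaw of tool x 100.3 tilt z [-0.633 -0.115 -0.766]
tool shift mm [-14.9  76.   93.8]
rotvec deg [-0.03 -0.02  0.01]
[ 0.18  0.48  1.38 -0.    1.98 -0.  ]
sd37 scale 1.562
w37 scale 1.562
```

>>> carry_out(moves=[[[-0.005, 0.026, 0.015, 0, 0, 0], [-0.005, 0.025, 0.02, 0, 0, 0], [-0.005, 0.025, 0.02, 0, 0, 0], [0, 0, 0.02, 0, 0, 0], [0, 0, 0, 0, 0, 0]]])

```text
time_s: 28.67
eef_pos: [0.5299, 0.1943, 0.1113]
tool_rot: [-0.221, 0.601, 0.721, -0.264]
wrist_force: [-0.0, -0.4, -1.0]
width: 0.0427
```

```bash
python3 -c "
from h import *
V('scene');V('scene');to(pg('A',.022),RE);  V('side').save('sd38',(150,80,350,230)); V('wrist').save('w38')"
```

```text
tcp mm [533.4 195.1 115.6] F [ 0.2 -0.2  0.8] w 42.8 yaw of tool x 100.41 tilt z [-0.63  -0.115 -0.768]
tool shift mm [-1.   2.1 88.8]
rotvec deg [0.18 0.05 0.1 ]
sd38 scale 4.0
w38 scale 1.562
```

>>> carry_out(moves=[[[-0.001, 0.0005, 0.02, 0, 0, 0], [0, 0, 0.02, 0, 0, 0], [0, 0, 0.02, 0, 0, 0], [0, 0, 0.01, 0, 0, 0], [0, 0, 0, 0, 0, 0]]])

```text
time_s: 29.28
eef_pos: [0.4886, 0.1861, 0.0598]
tool_rot: [-0.219, 0.601, 0.722, -0.263]
wrist_force: [0.7, 0.1, -0.1]
width: 0.0427
```

```bash
python3 -c "
from h import *
V('scene');V('scene');to(pg('A',.022),RE);  V('side').save('sd39',(150,80,350,230)); V('wrist').save('w39')"
```

```text
tcp mm [491.  186.3  61.2] F [0.5 0.1 1.5] w 42.3 yaw of tool x 100.41 tilt z [-0.63  -0.115 -0.768]
tool shift mm [ 0.   0.5 19.3]
rotvec deg [0.21 0.05 0.1 ]
sd39 scale 4.0
w39 scale 1.562
```

>>> carry_out(moves=[[[-0.002, -0.0005, 0.007, 0, 0, 0], [0, 0, 0.007, 0, 0, 0], [0, 0, 0.006, 0, 0, 0], [0, 0, 0, 0, 0, 0]]])

```text
time_s: 29.82
eef_pos: [0.4753, 0.1814, 0.0435]
tool_rot: [-0.22, 0.601, 0.722, -0.263]
wrist_force: [0.3, -0.3, -0.6]
width: 0.0425
```

```bash
python3 -c "
from h import *
V('scene');to(pg('A',.022),RE);  V('side').save('sd40',(150,80,350,230)); V('wrist').save('w40')"
```

```text
tcp mm [475.8 181.5  44. ] F [ 0.1 -0.2 -0.5] w 42.9 yaw of tool x 100.41 tilt z [-0.633 -0.116 -0.765]
tool shift mm [ 2.   1.5 -4. ]
rotvec deg [-0.09  0.04  0.1 ]
sd40 scale 4.0
w40 scale 1.562
```

>>> carry_out(moves=[[[-0.001, 0, 0.003, 0, 0, 0], [0, 0, 0, 0, 0, 0], [0, 0, 0, 0, 0, 0], [0, 0, 0, 0, 0, 0], [0, 0, 0, 0, 0, 0]]], grip=0, newtons=40)

```text
time_s: 30.38
eef_pos: [0.4786, 0.1808, 0.0405]
tool_rot: [-0.215, 0.603, 0.724, -0.258]
wrist_force: [10.9, 2.1, -11.9]
width: 0.0187
```

>>> carry_out(moves=[[[0, 0, 0, 0, 0, 0], [0, 0, 0, 0, 0, 0]]])

```text
time_s: 30.55
eef_pos: [0.4786, 0.1808, 0.0405]
tool_rot: [-0.215, 0.603, 0.724, -0.258]
wrist_force: [11.4, 3.2, -12.4]
width: 0.0182
```

```bash
python3 -c "
from h import *
V('scene');to(pg('A',.022),RE);  V('side').save('sd41',(150,80,350,230)); V('wrist').save('w41')"
```

```text
tcp mm [478.6 180.8  40.5] F [ 10.9   2.3 -12.4] w 18.3 yaw of tool x 100.38 tilt z [-0.623 -0.114 -0.774]
tool shift mm [ 3.2 -2.6 -5.1]
rotvec deg [0.72 0.02 0.09]
sd41 scale 4.0
w41 scale 1.562
```

>>> carry_out(moves=[[[0, -0.002, 0, 0, 0, 0], [0, -0.002, 0, 0, 0, 0], [0, 0, 0, 0, 0, 0], [0, 0, 0, 0, 0, 0]]])

```text
time_s: 31.03
eef_pos: [0.4785, 0.1808, 0.0405]
tool_rot: [-0.212, 0.604, 0.725, -0.253]
wrist_force: [22.7, 5.2, -28.4]
width: 0.0187
```

The width of 18 mm is the 12 mm panel plus 6 mm, so the lower finger has caught the backrest and the tips went too deep. I'll open, undo the shift, back out 12 mm and close again.

>>> carry_out(moves=[[[0, 0.002, 0, 0, 0, 0], [0, 0.002, 0, 0, 0, 0], [0, 0, 0, 0, 0, 0], [0, 0, -0.006, 0, 0, 0], [0, 0, -0.006, 0, 0, 0]]], grip=0.45)

```text
time_s: 31.45
eef_pos: [0.4827, 0.1818, 0.0521]
tool_rot: [-0.219, 0.601, 0.722, -0.263]
wrist_force: [0.1, -0.3, -0.7]
width: 0.0383
```

>>> carry_out(moves=[[[0, 0, 0, 0, 0, 0], [0, 0, 0, 0, 0, 0], [0, 0, 0, 0, 0, 0], [0, 0, 0, 0, 0, 0], [0, 0, 0, 0, 0, 0]]], grip=0)

```text
time_s: 31.87
eef_pos: [0.4834, 0.1818, 0.0525]
tool_rot: [-0.219, 0.602, 0.722, -0.262]
wrist_force: [1.8, 0.4, 4.9]
width: 0.0111
```

```bash
python3 -c "
from h import *
V('scene');to(pg('A',.022),RE);  V('side').save('sd42',(150,80,350,230)); V('wrist').save('w42')"
```

```text
tcp mm [483.4 181.8  52.4] F [2.9 0.1 5.5] w 11.2 yaw of tool x 100.41 tilt z [-0.631 -0.116 -0.767]
tool shift mm [3.  1.3 7.3]
rotvec deg [0.09 0.05 0.1 ]
sd42 scale 4.0
w42 scale 1.562
```

>>> carry_out(moves=[[[0, 0, -0.015, 0, 0, 0], [0, 0, -0.025, 0, 0, 0], [0, 0, -0.035, 0, 0, 0], [0, 0, -0.035, 0, 0, 0], [0, 0, 0, -6.7, 0, 0]]])

```text
time_s: 32.43
eef_pos: [0.5591, 0.1948, 0.137]
tool_rot: [-0.181, 0.614, 0.737, -0.217]
wrist_force: [0.7, 0.1, -0.4]
width: 0.0113
```

>>> carry_out(moves=[[[0, 0, 0, -6.7, 0, 0], [0, 0, 0, -6.7, 0, 0], [0, 0, 0, -6.7, 0, 0], [0, 0, 0, -6.7, 0, 0], [0, 0, 0, -6.5, 0, 0]]])

```text
time_s: 32.85
eef_pos: [0.5522, 0.1945, 0.136]
tool_rot: [0.002, 0.64, 0.768, 0.003]
wrist_force: [0.6, -0.0, 0.2]
width: 0.0112
```

```bash
python3 -c "
from h import *
V('scene');V('scene');to([.647,.203,.12],Rdown(100.4));  V('side').save('sd43'); V('wrist').save('w43')"
```

```text
tcp mm [548.1 194.2 134.3] F [-1.2 -0.3 -0.7] w 11.1 yaw of tool x 100.44 tilt z [-0.003  0.    -1.   ]
tool shift mm [-9.3 98.9 14. ]
rotvec deg [-0.18 -0.04  0.04]
sd43 scale 1.562
w43 scale 1.562
```

>>> carry_out(moves=[[[-0.003, 0.033, 0, 0, 0, 0], [-0.003, 0.033, 0, 0, 0, 0], [-0.003, 0.033, 0, 0, 0, 0], [0, 0, 0.025, 0, 0, 0], [0, 0, 0.025, 0, 0, 0]]])

```text
time_s: 33.47
eef_pos: [0.6562, 0.2036, 0.0872]
tool_rot: [0.002, 0.64, 0.768, 0.002]
wrist_force: [0.7, 0.6, -1.0]
width: 0.0114
```

```bash
python3 -c "
from h import *
V('scene');V('scene');to([.647,.203,.056],Rdown(100.4));  V('side').save('sd44',(200,60,320,200)); V('wrist').save('w44')"
```

```text
tcp mm [649.2 202.9  80.1] F [-0.7 -1.3 -1.1] w 11.2 yaw of tool x 100.37 tilt z [-0.01  -0.001 -1.   ]
tool shift mm [ 0.5 -1.9 24.1]
rotvec deg [-0.58 -0.05 -0.03]
sd44 scale 4.286
w44 scale 1.562
```

>>> carry_out(moves=[[[0, -0.006, 0.01, 0, 0, 0], [0, 0, 0.008, 0, 0, 0], [0, 0, 0, 0, 0, 0], [0, 0, 0, 0, 0, 0]]])

```text
time_s: 34.0
eef_pos: [0.6451, 0.2025, 0.068]
tool_rot: [-0.0, 0.64, 0.768, 0.0]
wrist_force: [-0.2, 0.0, -0.3]
width: 0.0114
```

>>> carry_out(moves=[[[0, 0, 0.003, 0, 0, 0], [0, 0, 0.001, 0, 0, 0], [0, 0, 0, 0, 0, 0]]])

```text
time_s: 34.25
eef_pos: [0.6455, 0.2025, 0.0642]
tool_rot: [0.0, 0.64, 0.768, 0.001]
wrist_force: [-0.8, 0.2, -0.7]
width: 0.011
```

>>> carry_out(moves=[[[0, 0, 0.003, 0, 0, 0], [0, 0, 0.001, 0, 0, 0], [0, 0, 0, 0, 0, 0]]])

```text
time_s: 34.5
eef_pos: [0.6452, 0.2024, 0.0596]
tool_rot: [-0.0, 0.64, 0.768, 0.0]
wrist_force: [0.2, 0.0, -0.4]
width: 0.0115
```

>>> carry_out(moves=[[[0, 0, 0.002, 0, 0, 0], [0, 0, 0.001, 0, 0, 0], [0, 0, 0, 0, 0, 0]]])

```text
time_s: 34.75
eef_pos: [0.6453, 0.2024, 0.0567]
tool_rot: [-0.0, 0.64, 0.768, 0.0]
wrist_force: [0.0, -0.2, -0.9]
width: 0.0115
```

>>> carry_out(moves=[[[0, 0, 0.002, 0, 0, 0], [0, 0, 0.001, 0, 0, 0], [0, 0, 0, 0, 0, 0]]])

```text
time_s: 35.0
eef_pos: [0.6453, 0.2024, 0.0537]
tool_rot: [-0.0, 0.64, 0.768, 0.0]
wrist_force: [0.3, -0.2, 0.6]
width: 0.0112
```

>>> carry_out(moves=[[[0, 0, 0.002, 0, 0, 0], [0, 0, 0.001, 0, 0, 0], [0, 0, 0, 0, 0, 0]]])

```text
time_s: 35.25
eef_pos: [0.6459, 0.2025, 0.0518]
tool_rot: [0.0, 0.64, 0.768, 0.001]
wrist_force: [-0.3, -1.2, 4.1]
width: 0.0106
```

```bash
python3 -c "
from h import *
to([.647,.203,.056],Rdown(100.4));  V('side').save('sd45',(200,60,320,200)); V('scene').save('sc45',(230,80,370,220))"
```

```text
tcp mm [645.9 202.5  51.8] F [-0.3 -1.2  4.1] w 10.6 yaw of tool x 100.41 tilt z [ 0.001  0.001 -1.   ]
tool shift mm [ 0.3  1.2 -4.2]
rotvec deg [ 0.08 -0.02  0.01]
sd45 scale 4.286
sc45 scale 4.286
```

>>> carry_out(moves=[[[0, 0, 0, 0, 0, 0], [0, 0, 0, 0, 0, 0], [0, 0, 0, 0, 0, 0], [0, 0, 0, 0, 0, 0]]], grip=0.4)

```text
time_s: 35.68
eef_pos: [0.6452, 0.2024, 0.0506]
tool_rot: [-0.0, 0.64, 0.768, 0.0]
wrist_force: [0.0, 0.2, 0.3]
width: 0.0342
```

>>> carry_out(moves=[[[0, 0, -0.01, 0, 0, 0], [0, 0, -0.025, 0, 0, 0], [0, 0, -0.035, 0, 0, 0], [0, 0, -0.035, 0, 0, 0], [0, 0, -0.03, 0, 0, 0]]], grip=0.5)

```text
time_s: 36.1
eef_pos: [0.6458, 0.2025, 0.1893]
tool_rot: [0.001, 0.64, 0.768, 0.001]
wrist_force: [0.4, -0.0, 0.6]
width: 0.0429
```

```bash
python3 -c "
from h import *
V('scene');d=pg('B',.0147)+np.array([0,-.003,0]); to(d+.12*ZP,RE);  V('side').save('sd46',(200,60,320,200)); V('wrist').save('w46')"
```

```text
tcp mm [649.4 203.1 197.2] F [2.3 0.9 5.1] w 42.7 yaw of tool x 100.42 tilt z [ 0.014  0.003 -1.   ]
tool shift mm [ 54.1 -90.2  52.3]
rotvec deg [40.84  0.05  0.11]
sd46 scale 4.286
w46 scale 1.562
```

>>> carry_out(moves=[[[0.018, -0.03, 0, 0, 0, 0], [0.018, -0.03, 0, 0, 0, 0], [0.018, -0.03, 0, 0, 0, 0], [0, 0, 0, 6.7, 0, 0], [0, 0, 0, 6.7, 0, 0]]])

```text
time_s: 36.67
eef_pos: [0.5407, 0.2394, 0.1841]
tool_rot: [-0.078, 0.634, 0.763, -0.094]
wrist_force: [1.3, -0.4, 0.1]
width: 0.0425
```

>>> carry_out(moves=[[[0, 0, 0, 6.7, 0, 0], [0, 0, 0, 6.7, 0, 0], [0, 0, 0, 6.6, 0, 0], [0, 0, 0, 6.6, 0, 0], [0, 0, 0, 0, 0, 0]]])

```text
time_s: 37.08
eef_pos: [0.5467, 0.2385, 0.18]
tool_rot: [-0.222, 0.601, 0.72, -0.266]
wrist_force: [0.3, 0.2, -2.1]
width: 0.043
```

```bash
python3 -c "
from h import *
V('scene');d=pg('B',.0147)+np.array([0,-.002,0]); to(d+.06*ZP,RE)"
```

```text
tcp mm [546.5 238.7 181.5] F [-0.6 -0.1 -0.5] w 42.8 yaw of tool x 100.38 tilt z [-0.636 -0.116 -0.763]
tool shift mm [ 1.4 29.1 85.4]
rotvec deg [-0.3   0.04  0.06]
```

>>> carry_out(moves=[[[0.001, 0.015, 0.02, 0, 0, 0], [0, 0.014, 0.02, 0, 0, 0], [0, 0, 0.025, 0, 0, 0], [0, 0, 0.02, 0, 0, 0], [0, 0, 0, 0, 0, 0]]])

```text
time_s: 37.55
eef_pos: [0.5107, 0.2339, 0.0997]
tool_rot: [-0.22, 0.601, 0.722, -0.265]
wrist_force: [-0.3, 0.4, -0.5]
width: 0.043
```

```bash
python3 -c "
from h import *
V('scene');V('scene');d=pg('B',.0147)+np.array([0,-.002,0]); to(d,RE); V('wrist').save('w47')"
```

```text
tcp mm [514.8 234.5 103.2] F [ 0.  -0.4 -0.2] w 42.7 yaw of tool x 100.42 tilt z [-0.631 -0.116 -0.767]
tool shift mm [-0.1  2.7 65. ]
rotvec deg [0.13 0.06 0.11]
w47 scale 1.562
```

>>> carry_out(moves=[[[0, 0.001, 0.02, 0, 0, 0], [0, 0, 0.02, 0, 0, 0], [0, 0, 0.015, 0, 0, 0], [0, 0, 0, 0, 0, 0], [0, 0, 0, 0, 0, 0]]])

```text
time_s: 38.12
eef_pos: [0.4822, 0.2284, 0.0607]
tool_rot: [-0.218, 0.602, 0.722, -0.262]
wrist_force: [1.0, -0.1, 0.1]
width: 0.0427
```

```bash
python3 -c "
from h import *
V('scene');d=pg('B',.0147)+np.array([0,-.002,0]); to(d,RE); V('wrist').save('w48')"
```

```text
tcp mm [483.  228.6  61.2] F [0.4 0.4 0.7] w 42.9 yaw of tool x 100.4 tilt z [-0.629 -0.115 -0.769]
tool shift mm [ 0.1  0.5 12. ]
rotvec deg [0.27 0.04 0.1 ]
w48 scale 1.562
```

>>> carry_out(moves=[[[-0.002, -0.001, 0.006, 0, 0, 0], [0, 0, 0.006, 0, 0, 0], [0, 0, 0, 0, 0, 0], [0, 0, 0, 0, 0, 0]]])

```text
time_s: 38.55
eef_pos: [0.4728, 0.2246, 0.0506]
tool_rot: [-0.219, 0.601, 0.722, -0.263]
wrist_force: [0.1, -0.1, -0.3]
width: 0.0427
```

>>> carry_out(moves=[[[0, 0, 0, 0, 0, 0], [0, 0, 0, 0, 0, 0], [0, 0, 0, 0, 0, 0], [0, 0, 0, 0, 0, 0], [0, 0, 0, 0, 0, 0]]], grip=0)

```text
time_s: 38.97
eef_pos: [0.4735, 0.2248, 0.051]
tool_rot: [-0.219, 0.602, 0.722, -0.262]
wrist_force: [2.4, -0.8, 0.9]
width: 0.0114
```

>>> carry_out(moves=[[[0, 0, 0, 0, 0, 0], [0, 0, 0, 0, 0, 0]]])

```text
time_s: 39.13
eef_pos: [0.4735, 0.2248, 0.0511]
tool_rot: [-0.219, 0.602, 0.722, -0.262]
wrist_force: [1.5, -0.2, 0.4]
width: 0.0111
```

>>> carry_out(moves=[[[0, 0, -0.015, 0, 0, 0], [0, 0, -0.025, 0, 0, 0], [0, 0, -0.035, 0, 0, 0], [0, 0, -0.035, 0, 0, 0], [0, 0, 0, -6.7, 0, 0]]])

```text
time_s: 39.55
eef_pos: [0.5498, 0.2379, 0.1369]
tool_rot: [-0.181, 0.615, 0.737, -0.216]
wrist_force: [1.5, 0.4, 0.0]
width: 0.0111
```

>>> carry_out(moves=[[[0, 0, 0, -6.7, 0, 0], [0, 0, 0, -6.7, 0, 0], [0, 0, 0, -6.7, 0, 0], [0, 0, 0, -6.7, 0, 0], [0, 0, 0, -6.5, 0, 0]]])

```text
time_s: 39.97
eef_pos: [0.5428, 0.2375, 0.1359]
tool_rot: [0.002, 0.64, 0.768, 0.003]
wrist_force: [0.6, 0.4, 0.2]
width: 0.0113
```

```bash
python3 -c "
from h import *
V('scene');V('scene');to([.578,.203,.08],Rdown(100.4))"
```

```text
tcp mm [538.7 237.1 134.2] F [-0.   0.2 -1.1] w 11.3 yaw of tool x 100.46 tilt z [-0.003 -0.    -1.   ]
tool shift mm [-40.7  32.6  54.1]
rotvec deg [-0.15 -0.03  0.06]
```

>>> carry_out(moves=[[[-0.014, 0.016, 0, 0, 0, 0], [-0.014, 0.016, 0, 0, 0, 0], [-0.012, 0, 0.02, 0, 0, 0], [0, 0, 0.034, 0, 0, 0], [0, 0, 0, 0, 0, 0]]])

```text
time_s: 40.48
eef_pos: [0.5779, 0.2024, 0.0748]
tool_rot: [-0.004, 0.641, 0.768, -0.005]
wrist_force: [-2.2, -0.2, -1.8]
width: 0.0114
```

```bash
python3 -c "
from h import *
V('scene');V('scene');to([.578,.203,.055],Rdown(100.4)); V('wrist').save('w49'); V('side').save('sd49',(200,60,320,200))"
```

```text
tcp mm [580.6 203.7  79.8] F [-0.   0.7  0.9] w 11.4 yaw of tool x 100.39 tilt z [-0.005 -0.    -1.   ]
tool shift mm [-0.2 -2.5 24.8]
rotvec deg [-0.25 -0.05 -0.01]
w49 scale 1.562
sd49 scale 4.286
```

>>> carry_out(moves=[[[0, -0.001, 0.01, 0, 0, 0], [0, 0, 0.01, 0, 0, 0], [0, 0, 0.003, 0, 0, 0], [0, 0, 0, 0, 0, 0], [0, 0, 0, 0, 0, 0]]])

```text
time_s: 41.1
eef_pos: [0.5801, 0.2038, 0.0579]
tool_rot: [-0.0, 0.64, 0.768, 0.0]
wrist_force: [-0.7, 0.7, -0.9]
width: 0.0109
```

>>> carry_out(moves=[[[0, 0, 0.002, 0, 0, 0], [0, 0, 0.001, 0, 0, 0], [0, 0, 0, 0, 0, 0]]])

```text
time_s: 41.35
eef_pos: [0.5804, 0.2037, 0.0552]
tool_rot: [0.0, 0.64, 0.768, 0.0]
wrist_force: [0.3, 0.5, -0.0]
width: 0.0117
```

>>> carry_out(moves=[[[0, 0, 0.002, 0, 0, 0], [0, 0, 0, 0, 0, 0]]])

```text
time_s: 41.52
eef_pos: [0.5803, 0.2037, 0.053]
tool_rot: [-0.0, 0.64, 0.768, 0.0]
wrist_force: [-0.1, 0.3, -1.0]
width: 0.0112
```

>>> carry_out(moves=[[[0, 0, 0.002, 0, 0, 0], [0, 0, 0, 0, 0, 0]]])

```text
time_s: 41.68
eef_pos: [0.5802, 0.2037, 0.0509]
tool_rot: [-0.0, 0.64, 0.768, 0.0]
wrist_force: [-1.3, 0.5, -0.4]
width: 0.0114
```

>>> carry_out(moves=[[[0, 0, 0.001, 0, 0, 0], [0, 0, 0, 0, 0, 0]]])

```text
time_s: 41.85
eef_pos: [0.5803, 0.2037, 0.05]
tool_rot: [-0.0, 0.64, 0.768, 0.0]
wrist_force: [-0.0, 1.1, -0.6]
width: 0.0114
```

>>> carry_out(moves=[[[0, 0, 0.0015, 0, 0, 0], [0, 0, 0, 0, 0, 0]]])

```text
time_s: 42.02
eef_pos: [0.5809, 0.2038, 0.0496]
tool_rot: [0.0, 0.64, 0.768, 0.001]
wrist_force: [-1.5, -0.4, 3.0]
width: 0.0112
```

>>> carry_out(moves=[[[0, 0, 0.0015, 0, 0, 0], [0, 0, 0, 0, 0, 0]]])

```text
time_s: 42.18
eef_pos: [0.5813, 0.2038, 0.0495]
tool_rot: [0.0, 0.64, 0.768, 0.001]
wrist_force: [-4.0, -1.7, 13.0]
width: 0.0116
```

Contact at TCP z = 0.0495. I'll release and retreat straight up.

>>> carry_out(moves=[[[0, 0, -0.001, 0, 0, 0], [0, 0, 0, 0, 0, 0], [0, 0, 0, 0, 0, 0], [0, 0, 0, 0, 0, 0], [0, 0, 0, 0, 0, 0]]], grip=0.35)

```text
time_s: 42.6
eef_pos: [0.5802, 0.2037, 0.0478]
tool_rot: [-0.0, 0.64, 0.768, 0.0]
wrist_force: [-0.1, -0.3, 0.2]
width: 0.0299
```

>>> carry_out(moves=[[[0, 0, -0.01, 0, 0, 0], [0, 0, -0.025, 0, 0, 0], [0, 0, -0.035, 0, 0, 0], [0, 0, -0.035, 0, 0, 0], [0, 0, -0.03, 0, 0, 0]]], grip=0.5)

```text
time_s: 43.02
eef_pos: [0.5807, 0.2037, 0.1863]
tool_rot: [0.001, 0.64, 0.768, 0.001]
wrist_force: [0.9, -0.3, 0.0]
width: 0.0427
```

```bash
python3 -c "
from h import *
V('scene');V('scene');d=pg('C',.0147)+np.array([0,-.002,0]); to(d+.12*ZP,RE);  V('side').save('sd50',(200,60,320,200)); V('wrist').save('w50')"
```

```text
tcp mm [584.3 204.4 191.2] F [ 1.  -0.6  0.3] w 42.7 yaw of tool x 100.42 tilt z [ 0.014  0.003 -1.   ]
tool shift mm [136.  -26.   47.4]
rotvec deg [4.08e+01 3.00e-02 1.20e-01]
sd50 scale 4.286
w50 scale 1.562
```

>>> carry_out(moves=[[[0.034, -0.007, 0, 0, 0, 0], [0.034, -0.007, 0, 0, 0, 0], [0.034, -0.006, 0, 0, 0, 0], [0.034, -0.006, 0, 0, 0, 0], [0, 0, 0, 6.7, 0, 0]]])

```text
time_s: 43.63
eef_pos: [0.5234, 0.3371, 0.1811]
tool_rot: [-0.04, 0.636, 0.769, -0.047]
wrist_force: [-0.8, -0.0, -0.5]
width: 0.0428
```

>>> carry_out(moves=[[[0, 0, 0, 6.7, 0, 0], [0, 0, 0, 6.7, 0, 0], [0, 0, 0, 6.7, 0, 0], [0, 0, 0, 6.6, 0, 0], [0, 0, 0, 6.6, 0, 0]]])

```text
time_s: 44.05
eef_pos: [0.5298, 0.3324, 0.182]
tool_rot: [-0.221, 0.601, 0.721, -0.265]
wrist_force: [0.7, 0.4, 0.4]
width: 0.0427
```

```bash
python3 -c "
from h import *
V('scene');V('scene');d=pg('C',.0147)+np.array([0,-.002,0]); to(d+.06*ZP,RE)"
```

```text
tcp mm [529.5 331.5 176.4] F [-1.  -0.1 -2.3] w 42.3 yaw of tool x 100.33 tilt z [-0.64  -0.118 -0.76 ]
tool shift mm [ 1.2 26.2 81.3]
rotvec deg [-0.57  0.08 -0.03]
```

>>> carry_out(moves=[[[0.001, 0.013, 0.02, 0, 0, 0], [0, 0.013, 0.02, 0, 0, 0], [0, 0, 0.02, 0, 0, 0], [0, 0, 0.02, 0, 0, 0], [0, 0, 0, 0, 0, 0]]])

```text
time_s: 44.57
eef_pos: [0.4945, 0.3271, 0.1016]
tool_rot: [-0.22, 0.601, 0.721, -0.265]
wrist_force: [-1.0, -0.2, -1.2]
width: 0.0429
```

```bash
python3 -c "
from h import *
V('scene');V('scene');d=pg('C',.0147)+np.array([0,-.002,0]); to(d,RE); V('wrist').save('w51')"
```

```text
tcp mm [498.3 328.  105.3] F [ 0.3 -0.1  0.5] w 42.7 yaw of tool x 100.43 tilt z [-0.632 -0.116 -0.766]
tool shift mm [-0.9  3.7 67. ]
rotvec deg [0.04 0.08 0.11]
w51 scale 1.562
```

>>> carry_out(moves=[[[-0.001, 0.0015, 0.02, 0, 0, 0], [0, 0, 0.02, 0, 0, 0], [0, 0, 0.015, 0, 0, 0], [0, 0, 0, 0, 0, 0], [0, 0, 0, 0, 0, 0]]])

```text
time_s: 45.13
eef_pos: [0.4665, 0.3212, 0.0631]
tool_rot: [-0.218, 0.602, 0.722, -0.262]
wrist_force: [0.2, -1.1, -0.5]
width: 0.0427
```

```bash
python3 -c "
from h import *
V('scene');V('scene');d=pg('C',.0147)+np.array([0,-.002,0]); to(d,RE); V('wrist').save('w52')"
```

```text
tcp mm [467.6 321.5  63.9] F [ 0.   0.5 -0. ] w 42.7 yaw of tool x 100.39 tilt z [-0.629 -0.114 -0.769]
tool shift mm [-0.1  1.  15.1]
rotvec deg [0.28 0.01 0.11]
w52 scale 1.562
```

>>> carry_out(moves=[[[0, -0.0005, 0.007, 0, 0, 0], [0, 0, 0.007, 0, 0, 0], [0, 0, 0, 0, 0, 0], [0, 0, 0, 0, 0, 0]]])

```text
time_s: 45.62
eef_pos: [0.4557, 0.319, 0.0512]
tool_rot: [-0.219, 0.601, 0.722, -0.263]
wrist_force: [-0.3, 0.6, 0.0]
width: 0.0428
```

>>> carry_out(moves=[[[0, 0, 0, 0, 0, 0], [0, 0, 0, 0, 0, 0], [0, 0, 0, 0, 0, 0], [0, 0, 0, 0, 0, 0], [0, 0, 0, 0, 0, 0]]], grip=0)

```text
time_s: 46.03
eef_pos: [0.4568, 0.3193, 0.0519]
tool_rot: [-0.219, 0.602, 0.722, -0.262]
wrist_force: [0.9, 0.6, 1.5]
width: 0.0114
```

>>> carry_out(moves=[[[0, 0, 0, 0, 0, 0], [0, 0, 0, 0, 0, 0]]])

```text
time_s: 46.2
eef_pos: [0.4568, 0.3193, 0.0519]
tool_rot: [-0.219, 0.602, 0.722, -0.262]
wrist_force: [1.3, 0.8, 1.6]
width: 0.0109
```

>>> carry_out(moves=[[[0, 0, -0.015, 0, 0, 0], [0, 0, -0.025, 0, 0, 0], [0, 0, -0.035, 0, 0, 0], [0, 0, -0.035, 0, 0, 0], [0, 0, 0, -6.7, 0, 0]]])

```text
time_s: 46.62
eef_pos: [0.5331, 0.3326, 0.1375]
tool_rot: [-0.181, 0.615, 0.736, -0.216]
wrist_force: [1.1, 0.2, 0.3]
width: 0.0107
```

>>> carry_out(moves=[[[0, 0, 0, -6.7, 0, 0], [0, 0, 0, -6.7, 0, 0], [0, 0, 0, -6.7, 0, 0], [0, 0, 0, -6.7, 0, 0], [0, 0, 0, -6.5, 0, 0]]])

```text
time_s: 47.03
eef_pos: [0.5261, 0.332, 0.1368]
tool_rot: [0.002, 0.64, 0.768, 0.003]
wrist_force: [-0.6, -0.3, -0.2]
width: 0.0114
```

```bash
python3 -c "
from h import *
V('scene');V('scene');to([.579,.270,.08],Rdown(100.4));V('wrist').save('w53')"
```

```text
tcp mm [522.1 331.5 135.1] F [ 0.6 -0.3 -0.7] w 11.4 yaw of tool x 100.5 tilt z [-0.002 -0.    -1.   ]
tool shift mm [-70.8  44.9  55. ]
rotvec deg [-0.13  0.    0.1 ]
w53 scale 1.562
```

>>> carry_out(moves=[[[-0.024, 0.015, 0, 0, 0, 0], [-0.024, 0.015, 0, 0, 0, 0], [-0.023, 0.014, 0, 0, 0, 0], [0, 0, 0.03, 0, 0, 0], [0, 0, 0.024, 0, 0, 0]]])

```text
time_s: 47.6
eef_pos: [0.5857, 0.2689, 0.0827]
tool_rot: [0.001, 0.641, 0.767, 0.001]
wrist_force: [-0.2, -0.6, -1.0]
width: 0.0117
```

```bash
python3 -c "
from h import *
V('scene');V('scene');to([.579,.270,.055],Rdown(100.4));V('wrist').save('w54'); V('side').save('sd54',(200,60,320,200))"
```

```text
tcp mm [580.  268.6  76.9] F [-1.2 -0.  -0.2] w 11.4 yaw of tool x 100.32 tilt z [-0.01  -0.002 -1.   ]
tool shift mm [ 1.6 -0.5 22. ]
rotvec deg [-0.58  0.   -0.08]
w54 scale 1.562
sd54 scale 4.286
```

>>> carry_out(moves=[[[0.001, 0, 0.01, 0, 0, 0], [0, 0, 0.01, 0, 0, 0], [0, 0, 0.003, 0, 0, 0], [0, 0, 0, 0, 0, 0], [0, 0, 0, 0, 0, 0]]])

```text
time_s: 48.22
eef_pos: [0.5817, 0.2712, 0.059]
tool_rot: [-0.0, 0.64, 0.768, 0.0]
wrist_force: [0.2, -1.0, 0.2]
width: 0.0113
```

>>> carry_out(moves=[[[0, 0, 0.002, 0, 0, 0], [0, 0, 0.002, 0, 0, 0], [0, 0, 0, 0, 0, 0]]])

```text
time_s: 48.47
eef_pos: [0.5818, 0.2711, 0.0549]
tool_rot: [0.0, 0.64, 0.768, 0.0]
wrist_force: [-0.9, 0.4, -0.1]
width: 0.0114
```

>>> carry_out(moves=[[[0, 0, 0.002, 0, 0, 0], [0, 0, 0, 0, 0, 0]]])

```text
time_s: 48.63
eef_pos: [0.5818, 0.271, 0.0528]
tool_rot: [-0.0, 0.64, 0.768, 0.0]
wrist_force: [-0.8, -0.2, -0.8]
width: 0.0113
```

>>> carry_out(moves=[[[0, 0, 0.002, 0, 0, 0], [0, 0, 0, 0, 0, 0]]])

```text
time_s: 48.8
eef_pos: [0.582, 0.2711, 0.051]
tool_rot: [0.0, 0.64, 0.768, 0.001]
wrist_force: [1.0, -0.1, 0.0]
width: 0.0111
```

>>> carry_out(moves=[[[0, 0, 0.0015, 0, 0, 0], [0, 0, 0, 0, 0, 0]]])

```text
time_s: 48.97
eef_pos: [0.5824, 0.2712, 0.0509]
tool_rot: [0.0, 0.64, 0.768, 0.001]
wrist_force: [-1.9, -2.1, 5.6]
width: 0.0109
```

>>> carry_out(moves=[[[0, 0, 0, 0, 0, 0], [0, 0, 0, 0, 0, 0], [0, 0, 0, 0, 0, 0], [0, 0, 0, 0, 0, 0], [0, 0, 0, 0, 0, 0]]], grip=0.35)

```text
time_s: 49.38
eef_pos: [0.5817, 0.2711, 0.0493]
tool_rot: [-0.0, 0.64, 0.768, 0.0]
wrist_force: [0.4, -0.1, -0.4]
width: 0.0299
```

>>> carry_out(moves=[[[0, 0, -0.01, 0, 0, 0], [0, 0, -0.025, 0, 0, 0], [0, 0, -0.035, 0, 0, 0], [0, 0, -0.035, 0, 0, 0], [0, 0, -0.03, 0, 0, 0]]], grip=0.5)

```text
time_s: 49.8
eef_pos: [0.5822, 0.2711, 0.1878]
tool_rot: [0.001, 0.64, 0.768, 0.001]
wrist_force: [0.3, 0.3, 0.7]
width: 0.0429
```

```bash
python3 -c "
from h import *
V('scene');V('scene');d=pg('D',.0147)+np.array([0,-.002,0]); to(d+.12*ZP,RE);  V('side').save('sd55',(200,60,320,200))"
```

```text
tcp mm [585.7 272.2 193. ] F [ 0.6 -0.1  1. ] w 42.7 yaw of tool x 100.42 tilt z [ 0.014  0.004 -1.   ]
tool shift mm [120.9 -39.8  49.1]
rotvec deg [40.81 -0.05  0.14]
sd55 scale 4.286
```

Three panels stand. Panel D is next.

>>> carry_out(moves=[[[0.03, -0.01, 0, 0, 0, 0], [0.03, -0.01, 0, 0, 0, 0], [0.03, -0.01, 0, 0, 0, 0], [0.03, -0.01, 0, 0, 0, 0], [0, 0, 0, 6.7, 0, 0]]])

```text
time_s: 50.37
eef_pos: [0.5136, 0.3857, 0.1831]
tool_rot: [-0.04, 0.636, 0.769, -0.047]
wrist_force: [-0.8, 0.3, -0.2]
width: 0.0427
```

>>> carry_out(moves=[[[0, 0, 0, 6.7, 0, 0], [0, 0, 0, 6.7, 0, 0], [0, 0, 0, 6.7, 0, 0], [0, 0, 0, 6.6, 0, 0], [0, 0, 0, 6.6, 0, 0]]])

```text
time_s: 50.78
eef_pos: [0.5208, 0.3816, 0.1842]
tool_rot: [-0.221, 0.601, 0.721, -0.265]
wrist_force: [0.2, -0.4, -0.2]
width: 0.0428
```

```bash
python3 -c "
from h import *
V('scene');V('scene');d=pg('D',.0147)+np.array([0,-.002,0]); to(d+.06*ZP,RE)"
```

```text
tcp mm [520.6 380.5 178.3] F [-0.3 -0.7 -1.6] w 42.6 yaw of tool x 100.31 tilt z [-0.639 -0.118 -0.761]
tool shift mm [ 2.8 27.  83. ]
rotvec deg [-0.49  0.09 -0.06]
```

>>> carry_out(moves=[[[0.001, 0.014, 0.02, 0, 0, 0], [0, 0.014, 0.02, 0, 0, 0], [0, 0, 0.02, 0, 0, 0], [0, 0, 0.02, 0, 0, 0], [0, 0, 0, 0, 0, 0]]])

```text
time_s: 51.3
eef_pos: [0.4869, 0.3765, 0.102]
tool_rot: [-0.22, 0.601, 0.722, -0.265]
wrist_force: [-1.3, -0.8, 0.4]
width: 0.0429
```

```bash
python3 -c "
from h import *
V('scene');V('scene');d=pg('D',.0147)+np.array([0,-.002,0]); to(d,RE); V('wrist').save('w56')"
```

```text
tcp mm [490.5 377.5 105.7] F [ 0.1 -0.2  0.4] w 42.7 yaw of tool x 100.44 tilt z [-0.631 -0.116 -0.767]
tool shift mm [ 0.4  2.7 68.3]
rotvec deg [0.08 0.08 0.12]
w56 scale 1.562
```

>>> carry_out(moves=[[[0.001, 0.001, 0.02, 0, 0, 0], [0, 0, 0.02, 0, 0, 0], [0, 0, 0.015, 0, 0, 0], [0, 0, 0, 0, 0, 0], [0, 0, 0, 0, 0, 0]]])

```text
time_s: 51.87
eef_pos: [0.4579, 0.3725, 0.0636]
tool_rot: [-0.218, 0.602, 0.722, -0.262]
wrist_force: [-0.5, -0.6, -0.0]
width: 0.0429
```

```bash
python3 -c "
from h import *
V('scene');V('scene');d=pg('D',.0147)+np.array([0,-.002,0]); to(d,RE); V('wrist').save('w57')"
```

```text
tcp mm [459.  372.8  64.3] F [-0.8 -0.5  0.3] w 42.9 yaw of tool x 100.39 tilt z [-0.629 -0.114 -0.769]
tool shift mm [-0.8  0.5 16. ]
rotvec deg [ 0.28 -0.01  0.12]
w57 scale 1.562
```

>>> carry_out(moves=[[[0, -0.001, 0.007, 0, 0, 0], [0, 0, 0.007, 0, 0, 0], [0, 0, 0, 0, 0, 0], [0, 0, 0, 0, 0, 0]]])

```text
time_s: 52.35
eef_pos: [0.4467, 0.3702, 0.0518]
tool_rot: [-0.219, 0.601, 0.722, -0.263]
wrist_force: [-0.1, -0.1, -0.1]
width: 0.0427
```

>>> carry_out(moves=[[[0, 0, 0, 0, 0, 0], [0, 0, 0, 0, 0, 0], [0, 0, 0, 0, 0, 0], [0, 0, 0, 0, 0, 0], [0, 0, 0, 0, 0, 0]]], grip=0)

```text
time_s: 52.77
eef_pos: [0.4478, 0.3705, 0.0526]
tool_rot: [-0.219, 0.602, 0.722, -0.262]
wrist_force: [0.7, 0.0, 0.9]
width: 0.0112
```

>>> carry_out(moves=[[[0, 0, 0, 0, 0, 0], [0, 0, 0, 0, 0, 0]]])

```text
time_s: 52.93
eef_pos: [0.4477, 0.3705, 0.0526]
tool_rot: [-0.219, 0.602, 0.722, -0.262]
wrist_force: [0.7, 0.5, 1.3]
width: 0.0111
```

>>> carry_out(moves=[[[0, 0, -0.015, 0, 0, 0], [0, 0, -0.03, 0, 0, 0], [0, 0, -0.04, 0, 0, 0], [0, 0, -0.04, 0, 0, 0], [0, 0, 0, -6.7, 0, 0]]])

```text
time_s: 53.35
eef_pos: [0.535, 0.3859, 0.1507]
tool_rot: [-0.181, 0.615, 0.737, -0.215]
wrist_force: [0.7, 0.6, 0.4]
width: 0.0114
```

>>> carry_out(moves=[[[0, 0, 0, -6.7, 0, 0], [0, 0, 0, -6.7, 0, 0], [0, 0, 0, -6.7, 0, 0], [0, 0, 0, -6.7, 0, 0], [0, 0, 0, -6.5, 0, 0]]])

```text
time_s: 53.77
eef_pos: [0.5266, 0.385, 0.149]
tool_rot: [0.002, 0.64, 0.768, 0.003]
wrist_force: [0.8, -0.4, 0.3]
width: 0.0111
```

```bash
python3 -c "
from h import *
V('scene');V('scene');to([.645,.271,.08],Rdown(100.4))"
```

```text
tcp mm [522.6 384.5 147.4] F [-0.5  0.5 -1. ] w 11.7 yaw of tool x 100.51 tilt z [-0.002 -0.001 -1.   ]
tool shift mm [-133.9   99.8   67.2]
rotvec deg [-0.13  0.01  0.11]
```

>>> carry_out(moves=[[[-0.027, 0.02, 0, 0, 0, 0], [-0.027, 0.02, 0, 0, 0, 0], [-0.027, 0.02, 0, 0, 0, 0], [-0.027, 0.02, 0, 0, 0, 0], [-0.026, 0.019, 0, 0, 0, 0]]])

```text
time_s: 54.28
eef_pos: [0.6497, 0.2695, 0.1479]
tool_rot: [-0.001, 0.64, 0.768, -0.0]
wrist_force: [0.6, -0.1, -0.6]
width: 0.0113
```

>>> carry_out(moves=[[[0, 0, 0.02, 0, 0, 0], [0, 0, 0.03, 0, 0, 0], [0, 0, 0.015, 0, 0, 0], [0, 0, 0, 0, 0, 0]]])

```text
time_s: 54.62
eef_pos: [0.645, 0.2699, 0.0773]
tool_rot: [-0.003, 0.64, 0.768, -0.004]
wrist_force: [-0.5, 0.4, -1.0]
width: 0.0111
```

```bash
python3 -c "
from h import *
V('scene');V('scene');to([.645,.271,.055],Rdown(100.4));V('wrist').save('w58'); V('side').save('sd58',(200,60,320,200))"
```

```text
tcp mm [647.7 271.1  82.5] F [ 0.5 -0.   0.8] w 10.9 yaw of tool x 100.42 tilt z [-0.002  0.    -1.   ]
tool shift mm [ 0.4 -2.7 27.5]
rotvec deg [-0.09 -0.03  0.02]
w58 scale 1.562
sd58 scale 4.286
```

>>> carry_out(moves=[[[0, -0.004, 0.01, 0, 0, 0], [0, 0, 0.01, 0, 0, 0], [0, 0, 0.004, 0, 0, 0], [0, 0, 0, 0, 0, 0], [0, 0, 0, 0, 0, 0]]])

```text
time_s: 55.23
eef_pos: [0.6436, 0.2703, 0.0586]
tool_rot: [-0.0, 0.64, 0.768, 0.0]
wrist_force: [-0.3, 0.6, 0.4]
width: 0.0108
```

>>> carry_out(moves=[[[0, 0, 0.002, 0, 0, 0], [0, 0, 0.002, 0, 0, 0], [0, 0, 0, 0, 0, 0]]])

```text
time_s: 55.48
eef_pos: [0.6441, 0.2703, 0.055]
tool_rot: [0.0, 0.64, 0.768, 0.0]
wrist_force: [0.2, 0.4, 0.5]
width: 0.0112
```

>>> carry_out(moves=[[[0, 0, 0.002, 0, 0, 0], [0, 0, 0, 0, 0, 0]]])

```text
time_s: 55.65
eef_pos: [0.644, 0.2703, 0.0529]
tool_rot: [-0.0, 0.64, 0.768, 0.0]
wrist_force: [-0.4, -0.4, 0.4]
width: 0.0114
```

>>> carry_out(moves=[[[0, 0, 0.0015, 0, 0, 0], [0, 0, 0, 0, 0, 0]]])

```text
time_s: 55.82
eef_pos: [0.6443, 0.2703, 0.0519]
tool_rot: [0.0, 0.64, 0.768, 0.001]
wrist_force: [0.5, 0.8, -0.6]
width: 0.0114
```

>>> carry_out(moves=[[[0, 0, 0.0015, 0, 0, 0], [0, 0, 0, 0, 0, 0]]])

```text
time_s: 55.98
eef_pos: [0.6447, 0.2704, 0.0518]
tool_rot: [0.0, 0.64, 0.768, 0.001]
wrist_force: [-2.9, -1.1, 6.6]
width: 0.0107
```

>>> carry_out(moves=[[[0, 0, 0, 0, 0, 0], [0, 0, 0, 0, 0, 0], [0, 0, 0, 0, 0, 0], [0, 0, 0, 0, 0, 0], [0, 0, 0, 0, 0, 0]]], grip=0.35)

```text
time_s: 56.4
eef_pos: [0.6439, 0.2703, 0.0499]
tool_rot: [-0.0, 0.64, 0.768, 0.0]
wrist_force: [-0.1, -0.5, 0.4]
width: 0.0298
```

>>> carry_out(moves=[[[0, 0, -0.01, 0, 0, 0], [0, 0, -0.025, 0, 0, 0], [0, 0, -0.035, 0, 0, 0], [0, 0, -0.035, 0, 0, 0], [0, 0, -0.035, 0, 0, 0]]])

```text
time_s: 56.82
eef_pos: [0.6437, 0.2702, 0.1924]
tool_rot: [0.0, 0.64, 0.768, 0.001]
wrist_force: [0.2, -0.4, 0.7]
width: 0.0297
```

>>> carry_out(moves=[[[-0.02, -0.02, -0.02, 0, 0, 0], [-0.03, -0.01, -0.02, 0, 0, 0], [-0.035, 0, -0.02, 0, 0, 0], [-0.035, 0, 0, 0, 0, 0], [-0.035, 0, 0, 0, 0, 0]]])

```text
time_s: 57.23
eef_pos: [0.6433, 0.1111, 0.2537]
tool_rot: [0.002, 0.64, 0.769, 0.002]
wrist_force: [-0.2, -0.1, -0.3]
width: 0.0301
```

```bash
python3 -c "
from h import *
V('scene');V('scene').save('sc60'); V('side').save('sd60'); V('wrist').save('w60'); to([.6,-.13,.3])"
```

```text
sc60 scale 1.562
sd60 scale 1.562
w60 scale 1.562
tcp mm [642.5 111.6 250.7] F [ 0.3 -0.1 -0.1] w 29.7 yaw of tool x 100.3 tilt z [ 0.001  0.001 -1.   ]
tool shift mm [-230.1  -85.   -49.6]
```

>>> carry_out(moves=[[[-0.038, -0.014, -0.008, 0, 0, 0], [-0.038, -0.014, -0.008, 0, 0, 0], [-0.038, -0.014, -0.008, 0, 0, 0], [-0.038, -0.014, -0.008, 0, 0, 0], [-0.038, -0.014, -0.008, 0, 0, 0]]])

```text
time_s: 57.85
eef_pos: [0.6074, -0.0871, 0.2906]
tool_rot: [0.0, 0.639, 0.769, 0.001]
wrist_force: [1.3, -0.5, 0.3]
width: 0.0301
```

>>> carry_out(moves=[[[-0.03, -0.014, -0.008, 0, 0, 0], [0, 0, 0, 0, 0, 0], [0, 0, 0, 0, 0, 0], [0, 0, 0, 0, 0, 0]]])

```text
time_s: 58.18
eef_pos: [0.5996, -0.1179, 0.2978]
tool_rot: [-0.0, 0.64, 0.769, 0.001]
wrist_force: [0.5, 0.4, -0.2]
width: 0.0297
```

```bash
cat h.py | head -60; python3 - <<'E'
from h import *
import cv2
for n in("wrist","scene","side"):
    d=bot.get_image(n)
    cv2.imwrite(f"pics/fin_{n}.png",d["frame"][:,:,::-1])
print(bot.sense()["eef_pos"])
E
```

```text
import numpy as np, cv2
from rig import bot
from scipy.spatial.transform import Rotation as Ro
def q2R(q): return Ro.from_quat([q[1],q[2],q[3],q[0]]).as_matrix()
class V:
    def __init__(s,n):
        st=bot.sense(); s.n=n
        d=bot.get_image(n); s.f=d["frame"]; s.K=d["intrinsics"]
        if n=="wrist":
            T=np.eye(4);T[:3,:3]=q2R(st["tool_rot"]);T[:3,3]=st["eef_pos"]
            C=T@d["hand_eye"]; s.R=C[:3,:3].T; s.c=C[:3,3]
        else:
            s.R=d["R"]; s.c=-s.R.T@d["t"]
        s.bgr=s.f[:,:,::-1].copy()
    def ray(s,uv):
        uv=np.atleast_2d(np.asarray(uv,float)); p=np.c_[uv,np.ones(len(uv))]@np.linalg.inv(s.K).T
        return p@s.R
    def pl(s,uv,z):
        r=s.ray(uv); return s.c+r*((z-s.c[2])/r[:,2:3])
    def proj(s,X):
        p=(np.atleast_2d(X)-s.c)@s.R.T; q=p@s.K.T; return q[:,:2]/q[:,2:]
    def save(s,name,box=None,k=None):
        im=s.bgr
        if box: im=im[box[1]:box[3],box[0]:box[2]]
        k=k or min(800/im.shape[1],600/im.shape[0])
        im=cv2.resize(im,None,fx=k,fy=k,interpolation=cv2.INTER_CUBIC)
        cv2.imwrite(f"pics/{
[... 1438 characters left out ...]
rms",np.std(a[:,0]-np.polyval(k,a[:,1])).round(2))
def Rdown(yaw):
    a=np.radians(yaw); x=np.array([np.cos(a),np.sin(a),0]);z=np.array([0,0,-1.]);return np.c_[x,np.cross(z,x),z]
EA=np.radians(10.3);XE=np.array([np.cos(EA),np.sin(EA),0]);YE=np.array([-np.sin(EA),np.cos(EA),0])
t=np.radians(40);XP=np.cos(t)*XE-np.array([0,0,np.sin(t)]);ZP=np.sin(t)*XE+np.array([0,0,np.cos(t)])
RE=np.c_[YE,XP,-ZP]
TOP={k:np.array(v)/1000+.006*XP for k,v in dict(A=(498.7,187.7,79),B=(490.7,232,79),C=(473.8,324.5,79),D=(464.3,375,79)).items()}
def pg(n,depth): # TCP so that fingertips are depth below the panel's top (tips 16 behind the TCP)
    return TOP[n]-(depth+.016)*ZP
[ 0.59963766 -0.11739235  0.29735411]
```

View pics/fin_wrist.png

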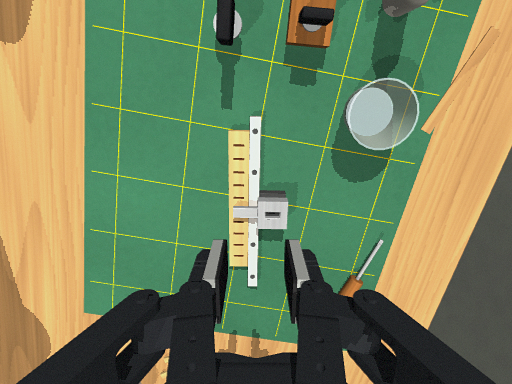

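View pics/fin_scene.png

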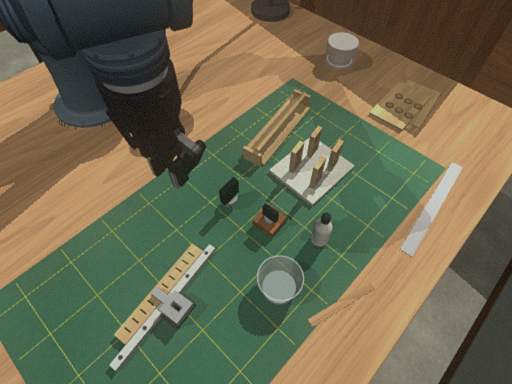

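View pics/fin_side.png

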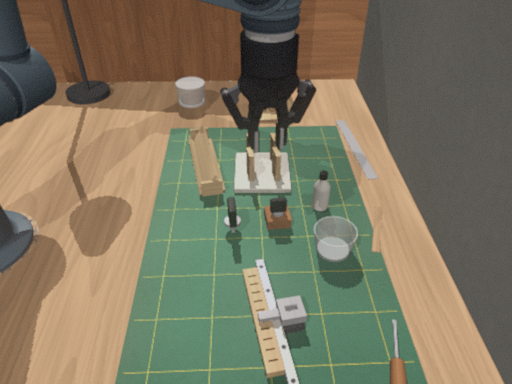

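```bash
python3 - <<'E'
from h import *
w=V("wrist"); w.save("fin_zoom",(190,90,320,300)); 
hsv=cv2.cvtColor(w.bgr,cv2.COLOR_BGR2HSV); m=cv2.inRange(hsv,(12,50,120),(32,200,255))
for nm in("near","far"):
    N=[]
    for r in range(135,240,3):
        if 200<r<225: continue
        c=np.where(m[r,215:262])[0]
        if len(c)>8: N.append((c[0]+215 if nm=="near" else c[-1]+216,r+.5))
    p=(w.pl(N,.015)-FO)*1000;a=np.c_[p@FX,p@FY];k=np.polyfit(a[:,1],a[:,0],1)
    print(nm,len(N),"x_f@0",k[1].round(1),"slope rad",k[0].round(4),"rms",np.std(a[:,0]-np.polyval(k,a[:,1])).round(2))
# fence white bar left edge at z=.014
g=w.bgr.min(2)>175; N=[]
for r in range(120,284,3):
    if 185<r<232: continue
    c=np.where(g[r,243:268])[0]
    if len(c)>3: N.append((c[0]+243,r+.5))
p=(w.pl(N,.014)-FO)*1000;a=np.c_[p@FX,p@FY];k=np.polyfit(a[:,1],a[:,0],1);print("fence",len(N),k.round(4))
for r in (129,266): print("end y_f",((w.pl([(238,r)],.015)-FO)*1000@FY).round(1))
E
```

```text
fin_zoom scale 2.857
near 27 x_f@0 -29.7 slope rad 0.0005 rms 0.47
far 27 x_f@0 0.1 slope rad 0.0222 rms 3.15
fence 39 [0.0008 0.6078]
end y_f [121.6]
end y_f [-100.7]
```

View pics/fin_zoom.png

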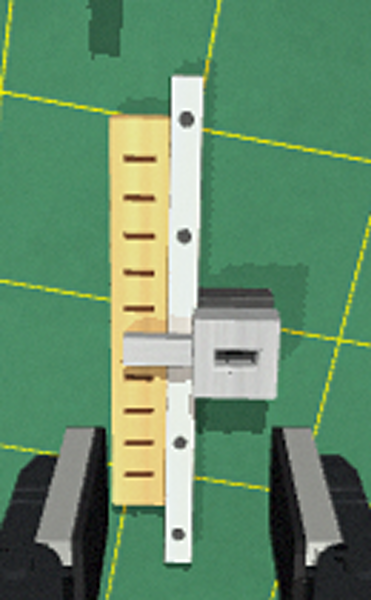

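The enlarged crop shows the strip against the white bar along its whole length. The finger lies square across it at px (155,350) and the slot is empty. I'll take one close look at the key and the panels before handing in.

```bash
python3 - <<'E'
from h import *
a=V("scene");b=V("side")
p=cv2.resize(a.bgr[120:245,240:365],(400,400),interpolation=cv2.INTER_CUBIC);q=cv2.resize(b.bgr[115:240,215:340],(400,400),interpolation=cv2.INTER_CUBIC)
cv2.imwrite("pics/fin_both.png",np.hstack([p,q]))
E
```

```text
(no output)
```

View pics/fin_both.png

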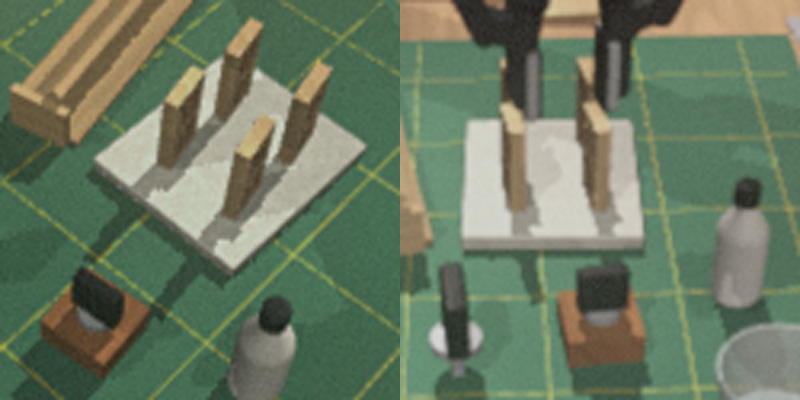

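Four panels stand upright on the board, at left-crop px (180,120), (240,70), (250,170) and (305,115). The key is upright in its stand (right crop px (603,300)), the easel is empty, and the arm is clear of everything.

```bash
python3 -c "from rig import bot; print(bot.sign_off())"
```

```text
the job is handed in; nothing more can be done
None
```

The job is handed in at about 58 s, and my last checks show every part of the task done; no verdict is reported.

I slid the strip flush to the fence, seated the key in the clamp slot and turned the clamp to its stop. I then put the key back in its stand and stood all four panels that were there upright on the board.

**Last checks**
- **Strip:** its near top edge is 29.7 mm in front of the fence origin, where 30 is flush, and its skew is 0.0005 rad. Its middle is about 10 mm along the fence from the fence's own middle.
- **Clamp:** the finger lies square across the strip and the slot is empty.
- **Key and panels:** by eye in two camera views, the key is upright in its stand and all four panels stand on the board. I did not measure their angles in this last look.
- **Bystanders:** the tub and glue bottle look unmoved.

**What disagreed or went wrong**
- The fit to the strip's far edge was poor (0.022 rad, 3 mm scatter), so I relied on the near edge and the enlarged picture.
- The fence face measured 0.6 mm from where I had put it.
- The fingertips were about 16–20 mm behind the reported TCP, not 25 mm ahead as described.
- The first grasp on one panel also caught the easel's backrest and was redone.
- I saw no knock to the strip.

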